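# Load the incubation chamber and close it

## Task

Load the incubation chamber: swing its red tab aside, lift out the cover plate and lay it flat on the blue mat, then stand every brown bottle with a yellow cap (three or four of them) upright inside the chamber. Put the cover back in its frame with the handle up, press it down until it snaps fully home, and swing the tab back over it to lock it. Leave the wash bottle, the dropper bottle and the forceps where they are.

Things in the scene. Friction and masses are not known exactly. Their poses are not given: they have to be found in the camera images.
- chamber: Fixed white insulated box with a blue band on its front, 174 (x) x 208 (y) x 92 mm high, open on top (the cover lies in it). Origin at the centre of its underside; at zero rotation its front (with the tab's boss) faces -x, z up; it is turned only about z.
- chamber_floor (a point): Centre of the chamber's cavity floor, 5 mm above the bench; axes as the chamber's. The cavity is 130 (x) x 160 (y) mm, its walls upright up to the ledge 70 mm above the bench.
- recess (a point): Centre of the recess that takes the cover, at the height of its ledge, 70 mm above the bench; axes as the chamber's. The recess is 150 (x) x 180 (y) mm, from the ledge up to the rim at 92 mm, the top 7 mm bevelled. A sprung linked snap roller stands out of the middle of each of its two y walls. Home, the cover's origin lies here.
- tab_arm (a joint): Angle of the red swing tab about a vertical pivot. 0: it points to the chamber's +x, over the cover. It grows anticlockwise seen from above, stop at 2.0 rad; past 1.4 rad it is clear of the cover. Stays where it is left; stiff, about 1 N at the post turns it.
- tab_pivot (a point): Pivot of the tab, on a dark steel boss at the chamber's front, at (-99, 0, 94) mm in the chamber's frame; axes as the chamber's.
- tab_post (a point): Middle of the black upright round post on the tab, the part to grip or push: 14 mm in diameter, free from 5 mm above the tab's underside to 38 mm above it, 42 mm from the pivot. This point is 22 mm above the tab's underside (116 mm above the bench).
- cover: Loose cover plate, 0.25 kg, grey metal on a black flange. Flange 144 (x) x 177 (y) x 4 mm, above it a body 136 x 166 mm, 22 mm thick in all; bar handle on top. Origin at the centre of its underside, z up. Home in the chamber it is aligned with it (or turned by half a turn), flush with the rim; the tab passes 2 mm over it.
- cover_handle (a point): Middle of the cover's black bar handle, 45 mm above its underside. Bar 14 mm thick (cover's x), 80 mm long (y), from 35 to 55 mm above the underside. The snap rollers hold a cover that is home: about 10 N above its weight pulls it straight up and out. Set in again it stops about 11 mm proud on the rollers; pressing down on the handle with about 10 N snaps it home.
- mat: Fixed blue mat, 175 (x) x 205 (y) x 3 mm, on the bench; origin at the centre of its underside, turned only about z.
- bottle_a: Small dark brown bottle with a yellow cap, 38 mm in diameter up to 34 mm, cap 33 mm in diameter from 38 mm up to the top at 62.5 mm. Origin at the centre of its underside, z axis up through the cap. Weighs about 60 g. May be absent. Starts upright on the bench.
- bottle_b: Small dark brown bottle with a yellow cap, 38 mm in diameter up to 34 mm, cap 33 mm in diameter from 38 mm up to the top at 62.5 mm. Origin at the centre of its underside, z axis up through the cap. Weighs about 60 g. May be absent. Starts upright on the bench.
- bottle_c: Small dark brown bottle with a yellow cap, 38 mm in diameter up to 34 mm, cap 33 mm in diameter from 38 mm up to the top at 62.5 mm. Origin at the centre of its underside, z axis up through the cap. Weighs about 60 g. May be absent. Starts upright on the bench.
- bottle_d: Small dark brown bottle with a yellow cap, 38 mm in diameter up to 34 mm, cap 33 mm in diameter from 38 mm up to the top at 62.5 mm. Origin at the centre of its underside, z axis up through the cap. Weighs about 60 g. May be absent. Starts upright on the bench.
- wash_bottle: Bystander: white wash bottle with red cap and bent spout, 64 x 96 x 221 mm, origin at the centre of its underside.
- dropper: Bystander: black dropper bottle with a white collar and black bulb, 25 mm across, 68 mm high, origin at the centre of its underside.
- forceps: Bystander: metal forceps lying flat, 125 mm long, origin at the centre of the underside.

How it is judged:
By the outcome, as a careful person would: the job done as asked, in the order asked, and still so for the second after the job is handed in, with the robot touching nothing.
Of bottle_a, bottle_b, bottle_c, bottle_d only 3 to 4 are there at a start; the rules pass over those that are not, and their reading is None.
At some moment in a run one of bottle_a, bottle_b, bottle_c, bottle_d may be knocked a few centimetres aside while the robot is not near it.
It also fails if it takes over 200 s, if anything falls off the work surface, if the arm or the gripper's body presses on something with over 40 N, if the wrist force passes 120 N, or if a joint passes its speed limit or range.

## Robot

A 6-joint arm with a two-finger parallel gripper is mounted at the origin on a cart in front of the work surface, level with it; the furniture and walls round the work are solid. World frame = base frame: x ahead of the robot, y to its left, z up, the work surface at z = 0. Lengths are in m, angles in rad, forces in N, time in s.
With the tool pointing down it reaches from about 0.225 to 0.875 m from the base axis. Payload 3.4 kg.
Tool frame: the origin (TCP) lies at the very end of the fingers, on their centre line; the grasp point (between the pads) lies 19 mm behind it (manip.pinch_z is the distance from the TCP to the grasp point, in m); z points along the fingers, y is the line along which they close (so a half turn about z gives the same grasp; the last joint's range is limited). The gripper opens to 85 mm and grips with 20 to 120 N. Pads are 22 mm wide; open, the fingers measure 114 mm over their backs; the gripper's body (76 mm by 85 mm) begins 54 mm behind the grasp point. The pads swing forward as they close: fully open they stand 13 mm farther back than shut.
Start: joints at [1.203, 0.276, 1.505, -0, 1.361, -0.121], TCP at [0.14, 0.558, 0.231] pointing down, gripper open.
Joint ranges: [-2.89, 2.89], [-0.75, 2.08], [0.22, 2.7], [-1.18, 4.32], [0.11, 2.71], [-2.7, 2.7]. Speed limits (rad/s): [2.57, 2.57, 3.14, 3.14, 3.14, 3.14].

## Interface

Orientations are given as a unit quaternion [w, x, y, z].
In Python, from rig import manip gives the robot as it stands. The module is installed in compiled form; this text tells all that it offers.
- The arm moves only by the shell command python3 -m jog 'ROWS' [FORCE]. ROWS is JSON, a list of rows, each an object of numbers: "dx", "dy", "dz": the shift along the tool's x, y, z each as a share of 25 cm, from -1 to 1; "ax", "ay", "az": the turn, a rotation vector about the tool's x, y, z each as a share of 90 degrees, from -1 to 1; "grip": the opening, from -1 (shut) to 1 (fully open), so that 0 is half open. A call has 1 to 5 rows; each row is the pose to reach, as a shift and turn from the pose commanded when the call began, along the tool's axes at that moment; what a row does not reach only later rows make up. A row lasts 1/12 s, in which the tool goes at most 41.7 mm and 7.16 degrees, less where a joint would pass 70% of its speed; a pose out of reach is approached as far as the arm can. A call with a number of a shift or a turn outside -1 to 1 is refused whole. A call with a gripper value outside its range is refused whole. The fingers move at their own pace and stop on an object; FORCE is the grip in N (left out, the last holds). Time passes only in rows, so rows that repeat a pose let the fingers close. It gives the time, the measured TCP pose, the force, the opening and the grip force at its end, in the units of the state.
- manip.get_state(): the state, without advancing time (a new reading comes with each control period).
- manip.get_image(name): name is "scene" or "top" or "wrist"; returns a dict with "img" (400x640x3 uint8, red, green, blue), "mtx" (3x3 intrinsics, pixels), "world_to_cam" (4x4, takes a point from world to camera coordinates); the wrist camera has in their place "T_tool_cam" (4x4, takes a point from camera to tool coordinates, whose origin is the TCP and whose axes are the flange's). Camera axes: x right, y down, z forward; pixel columns grow to the right and rows downward; lengths in m; the calibration is good to about 2 mm. A picture is of the moment at which its call begins: read the wrist's pose just before it. There is no depth.
- manip.sign_off(): hands the job in; it is judged then, once.
The state is a dict: "clock": time; "qpos": joint angles; "qd": joint speeds; "effort": joint torques, N m; "position": TCP position; "ee_rot": TCP orientation; "contact_force": force on the tool from outside, world axes, zero at the start; "moment": the same for the moment, N m; "width": finger opening in m; "gripper_force": force on a finger pad.
Only numpy, scipy, OpenCV 4.12 (cv2) and the standard library are available. Lean on these libraries where they do the work, as an engineer would, in place of code of your own. Each camera call takes 0.05 s, during which the arm holds its last target. There are 200 camera calls.

## Working session

There is one attempt and no reset: what is moved stays moved. The work goes in short steps, Python scripts to look and compute and a shell command to move; the robot and the scene stay as the last step left them, time stands still between calls to the robot, and variables do not carry over. Pictures are saved under pics/ and viewed, at most 14 in all, crops included, and the job is handed in when it is done.

```bash
mkdir -p pics; ls
python3 - <<'E'
from rig import manip
import cv2,numpy as np
s=manip.get_state();print({k:np.round(v,3).tolist() for k,v in s.items()})
for n in("top","scene"):
    d=manip.get_image(n);cv2.imwrite(f"pics/{n}0.png",d["img"][:,:,::-1]);print(n,np.round(d["mtx"],1).tolist(),np.round(d["world_to_cam"],3).tolist())
print(np.round(manip.get_image("wrist")["T_tool_cam"],3).tolist(), manip.pinch_z)
E
```

```text
pics
{'clock': 0.0, 'qpos': [1.203, 0.277, 1.506, -0.0, 1.361, -0.121], 'qd': [0.001, -0.001, 0.0, -0.001, 0.001, 0.0], 'effort': [0.002, -41.677, -24.581, 0.0, 0.011, 0.0], 'position': [0.14, 0.557, 0.23], 'ee_rot': [-0.0, 0.123, 0.992, -0.001], 'contact_force': [-0.033, 0.435, -0.232], 'moment': [-0.045, -0.011, 0.033], 'gripper_force': 0.0, 'width': 0.086}
top [[361.6, 0.0, 322.3], [0.0, 361.6, 201.6], [0.0, 0.0, 1.0]] [[0.008, -1.0, -0.019, 0.006], [-0.997, -0.007, -0.082, 0.588], [0.081, 0.02, -0.996, 1.173], [0.0, 0.0, 0.0, 1.0]]
scene [[371.8, 0.0, 323.8], [0.0, 371.8, 204.2], [0.0, 0.0, 1.0]] [[0.511, -0.859, -0.009, -0.275], [-0.474, -0.274, -0.837, 0.374], [0.717, 0.432, -0.548, 0.709], [0.0, 0.0, 0.0, 1.0]]
[[0.0, -0.948, -0.319, 0.083], [1.0, 0.001, -0.0, -0.001], [0.0, -0.319, 0.948, -0.143], [0.0, 0.0, 0.0, 1.0]] 0.0187
```

View pics/top0.png

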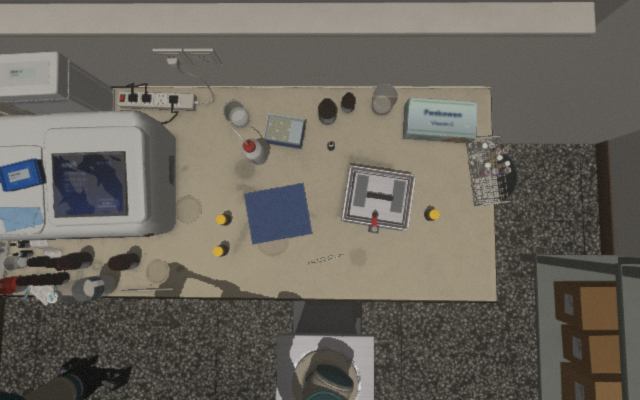

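View pics/scene0.png

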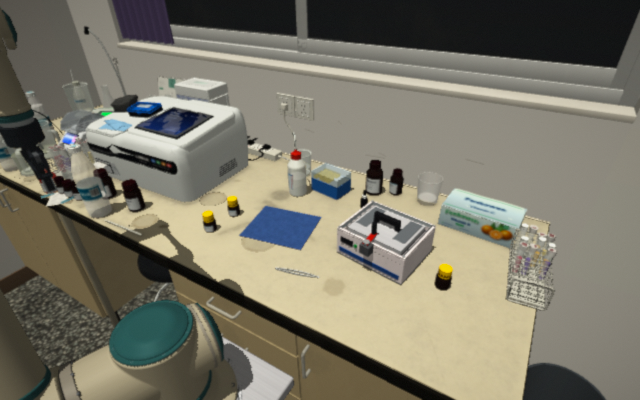

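The top view shows yellow caps at (221,219), (218,251) and (434,215), the mat at (278,213), the chamber at (378,196) with the handle at (380,196), and the tab at (375,222). The scene view shows the same three caps. The arm covers the left edge, so I'll look there again once it has moved.

```bash
cat > h.py <<'E'
from rig import manip
import cv2,numpy as np
from scipy.spatial.transform import Rotation as R
def tool():
    s=manip.get_state();T=np.eye(4);T[:3,:3]=R.from_quat(s["ee_rot"],scalar_first=True).as_matrix();T[:3,3]=s["position"];return T
def look(n,save=None):
    T=tool();d=manip.get_image(n)
    C=T@d["T_tool_cam"] if n=="wrist" else np.linalg.inv(d["world_to_cam"])
    if save: cv2.imwrite(f"pics/{save}.png",d["img"][:,:,::-1])
    return d["img"],d["mtx"],C
def ray(v,uv,z):
    _,K,C=v;d=C[:3,:3]@np.linalg.inv(K)@[uv[0],uv[1],1.];return (C[:3,3]+d*(z-C[2,3])/d[2])[:2]
def proj(v,p):
    _,K,C=v;q=np.linalg.inv(C)@np.append(p,1);q=K@q[:3];return q[:2]/q[2]
def blobs(v,lo,hi,amin=20):
    m=cv2.inRange(cv2.cvtColor(v[0],cv2.COLOR_RGB2HSV),lo,hi)
    c,_=cv2.findContours(m,cv2.RETR_EXTERNAL,cv2.CHAIN_APPROX_NONE)
    return sorted([x for x in c if cv2.contourArea(x)>=amin],key=cv2.contourArea,reverse=True)
def rect(v,c,z):
    w=np.array([ray(v,p[0],z) for p in c],np.float32)*1000
    return cv2.minAreaRect(w)
YEL=((20,120,90),(36,255,255));BLU=((100,120,40),(125,255,255));RED=((0,150,80),(6,255,255))
def cent(c):
    m=cv2.moments(c);return m["m10"]/m["m00"],m["m01"]/m["m00"]
def show():
    s=manip.get_state();T=tool()
    print("t",round(s["clock"],2),"pos",np.round(s["position"],4),"toolx",np.round(T[:3,0],3),"toolz",np.round(T[:3,2],3),"F",np.round(s["contact_force"],1),"w",round(s["width"],4))
E
python3 - <<'E'
from h import *
v=look("top")
for c in blobs(v,*YEL): print("yel",np.round(cent(c),1),cv2.contourArea(c),ray(v,cent(c),.055))
for c in blobs(v,*BLU,200): print("blu",np.round(cent(c),1),rect(v,c,.003))
for c in blobs(v,*RED,8): print("red",np.round(cent(c),1),cv2.contourArea(c),ray(v,cent(c),.1))
for p in [(380,196),(353,165),(413,172),(343,220),(405,230)]: print(p,ray(v,p,.115 if p[0]==380 else .092))
cv2.imwrite("pics/topcrop.png",cv2.resize(v[0][150:245,330:450,::-1],None,fx=6,fy=6,interpolation=cv2.INTER_CUBIC))
E
```

```text
yel [433.7 213.9] 79.0 [ 0.54849609 -0.34658371]
yel [217.9 250.8] 74.0 [0.4251401  0.34357433]
yel [220.7 219.3] 71.0 [0.52605142 0.33765283]
blu [ 19.7 175. ] ((674.1021118164062, 1055.0555419921875), (91.86205291748047, 140.3302764892578), 14.495792388916016)
red [ 11.4 285. ] 77.0 [0.31653682 0.96900376]
red [248.8 146.5] 48.0 [0.75454929 0.24240912]
red [374.  221.3] 22.5 [ 0.52205421 -0.15072225]
red [121.4  97.1] 8.5 [0.91419858 0.65700945]
(380, 196) [ 0.59908707 -0.16726269]
(353, 165) [ 0.6987024  -0.08629205]
(413, 172) [ 0.67745739 -0.27375386]
(343, 220) [ 0.52570338 -0.05553729]
(405, 230) [ 0.49633446 -0.24699729]
```

View pics/topcrop.png

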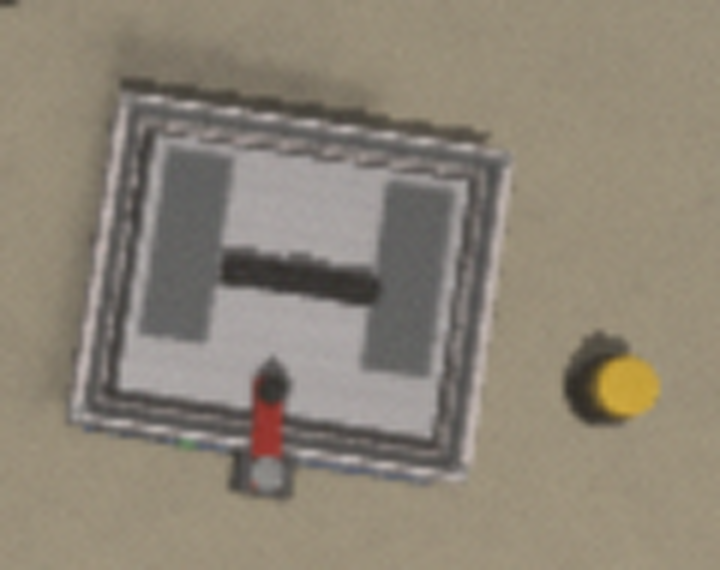

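The crop puts the chamber rim corners at (350,166), (415,176), (408,229) and (342,220) in full-image pixels. The pivot is at (375,229), the post top at (375,214), and the tab lies over the cover.

```bash
cat >> h.py <<'E'
def go(p,xdir=None,T=None):
    """jog numbers to bring TCP to p with tool x along xdir (2d), z down"""
    T=tool() if T is None else T
    d=T[:3,:3].T@(np.array(p)-T[:3,3])/.25
    a=np.zeros(3)
    if xdir is not None:
        x=np.array([*xdir,0.])/np.hypot(*xdir);z=np.array([0,0,-1.]);D=np.column_stack([x,np.cross(z,x),z])
        a=R.from_matrix(T[:3,:3].T@D).as_rotvec()/(np.pi/2)
    print("go",np.round(p,3),"d",np.round(d,3),"a",np.round(a,3),"rows",int(np.ceil(max(np.linalg.norm(d)*250/41.7,np.linalg.norm(a)*90/7.16))))
E
python3 - <<'E'
from h import *
v=look("top")
c=np.array([ray(v,p,.092) for p in [(350.3,165.8),(415,175.8),(407.7,229.2),(342.5,220)]])
print(c.mean(0),[np.degrees(np.arctan2(*(a[::-1]))) for a in (c[0]-c[3],c[1]-c[2],c[3]-c[2],c[0]-c[1])],[np.linalg.norm(c[0]-c[3]),np.linalg.norm(c[0]-c[1])])
print("piv",ray(v,(374.7,229.2),.1),"post",ray(v,(375.3,214.2),.132))
for c in blobs(v,(95,60,20),(130,255,255),400): print("blu",np.round(cent(c),1),rect(v,c,.003))
yaw=np.radians(-8);go([.51,-.155,.25],[-np.cos(yaw),-np.sin(yaw)])
E
```

```text
[ 0.59654219 -0.16674173] [np.float64(-7.961707467719954), np.float64(-8.36610865446978), np.float64(82.41161396769726), np.float64(81.37970538983595)] [np.float64(0.17208450746165185), np.float64(0.2043190859158914)]
piv [ 0.4979698  -0.15265394] post [ 0.54256541 -0.15060639]
blu [277.4 213.5] ((550.1761474609375, 162.0885009765625), (172.2898406982422, 202.05604553222656), 10.751656532287598)
blu [ 87.3 189.2] ((632.25341796875, 811.344970703125), (189.34771728515625, 226.19125366210938), 6.643160820007324)
blu [ 20.  174.9] ((674.3839721679688, 1054.0074462890625), (95.29669952392578, 143.6842041015625), 14.495898246765137)
blu [ 19.8 217.3] ((523.3585815429688, 1039.7938232421875), (75.0614013671875, 148.91539001464844), 0.41162362694740295)
go [ 0.51  -0.155  0.25 ] d [-2.13  -2.402 -0.075] a [-0.001 -0.    -0.068] rows 20
```

```bash
for i in 1; do
python3 -m jog '[{"dx":-0.53,"dy":-0.6,"dz":-0.02,"az":-0.068,"grip":1},{"dx":-0.53,"dy":-0.6,"dz":-0.02,"az":-0.068,"grip":1},{"dx":-0.53,"dy":-0.6,"dz":-0.02,"az":-0.068,"grip":1},{"dx":-0.53,"dy":-0.6,"dz":-0.02,"az":-0.068,"grip":1},{"dx":-0.53,"dy":-0.6,"dz":-0.02,"az":-0.068,"grip":1}]' >/dev/null
python3 -m jog '[{"dx":-0.46,"dy":-0.65,"dz":-0.02},{"dx":-0.46,"dy":-0.65,"dz":-0.02},{"dx":-0.46,"dy":-0.65,"dz":-0.02},{"dx":-0.46,"dy":-0.65,"dz":-0.02},{"dx":-0.46,"dy":-0.65,"dz":-0.02}]' ; done
python3 - <<'E'
from h import *
show();go([.51,-.155,.25],[-np.cos(np.radians(-8)),-np.sin(np.radians(-8))])
E
```

```text
t 0.25 pos [0.1404 0.5574 0.2309] toolx [-0.97   0.244  0.   ] toolz [-0.    -0.001 -1.   ] F [-0.5 -1.  -0.5] w 0.0856
go [ 0.51  -0.155  0.25 ] d [-2.13  -2.402 -0.075] a [-0.001 -0.    -0.068] rows 20schema error: expected keys dx, dy, dz, ax, ay, az, grip
schema error: expected keys dx, dy, dz, ax, ay, az, grip
```

```bash
python3 -m jog '[{"dx":-0.53,"dy":-0.6,"dz":-0.02,"ax":0,"ay":0,"az":-0.068,"grip":1},{"dx":-0.53,"dy":-0.6,"dz":-0.02,"ax":0,"ay":0,"az":-0.068,"grip":1},{"dx":-0.53,"dy":-0.6,"dz":-0.02,"ax":0,"ay":0,"az":-0.068,"grip":1},{"dx":-0.53,"dy":-0.6,"dz":-0.02,"ax":0,"ay":0,"az":-0.068,"grip":1},{"dx":-0.53,"dy":-0.6,"dz":-0.02,"ax":0,"ay":0,"az":-0.068,"grip":1}]' >/dev/null
python3 -m jog '[{"dx":-0.46,"dy":-0.65,"dz":-0.02,"ax":0,"ay":0,"az":0,"grip":1},{"dx":-0.46,"dy":-0.65,"dz":-0.02,"ax":0,"ay":0,"az":0,"grip":1},{"dx":-0.46,"dy":-0.65,"dz":-0.02,"ax":0,"ay":0,"az":0,"grip":1},{"dx":-0.46,"dy":-0.65,"dz":-0.02,"ax":0,"ay":0,"az":0,"grip":1},{"dx":-0.46,"dy":-0.65,"dz":-0.02,"ax":0,"ay":0,"az":0,"grip":1}]'
python3 - <<'E'
from h import *
show();go([.51,-.155,.25],[-np.cos(np.radians(-8)),-np.sin(np.radians(-8))])
E
```

```text
clock: 1.08
position: [0.3241, 0.2003, 0.2416]
ee_rot: [0.001, 0.07, 0.998, -0.0]
contact_force: [0.6, 0.2, 0.3]
width: 0.0857
gripper_force: 0.0
t 1.08 pos [0.3241 0.2003 0.2416] toolx [-0.99   0.14  -0.001] toolz [ 0.001 -0.001 -1.   ] F [0.6 0.2 0.3] w 0.0857
go [ 0.51  -0.155  0.25 ] d [-0.935 -1.303 -0.032] a [-0.     0.001 -0.001] rows 10
```

```bash
python3 -m jog '[{"dx":-0.45,"dy":-0.6,"dz":-0.02,"ax":0,"ay":0,"az":0,"grip":1},{"dx":-0.45,"dy":-0.6,"dz":-0.02,"ax":0,"ay":0,"az":0,"grip":1},{"dx":-0.45,"dy":-0.6,"dz":-0.02,"ax":0,"ay":0,"az":0,"grip":1},{"dx":-0.45,"dy":-0.6,"dz":-0.02,"ax":0,"ay":0,"az":0,"grip":1},{"dx":-0.45,"dy":-0.6,"dz":-0.02,"ax":0,"ay":0,"az":0,"grip":1}]' >/dev/null
python3 -m jog '[{"dx":-0.40,"dy":-0.6,"dz":0,"ax":0,"ay":0,"az":0,"grip":1},{"dx":-0.40,"dy":-0.6,"dz":0,"ax":0,"ay":0,"az":0,"grip":1},{"dx":-0.40,"dy":-0.6,"dz":0,"ax":0,"ay":0,"az":0,"grip":1},{"dx":-0.40,"dy":-0.6,"dz":0,"ax":0,"ay":0,"az":0,"grip":1},{"dx":-0.40,"dy":-0.6,"dz":0,"ax":0,"ay":0,"az":0,"grip":1}]' >/dev/null
python3 -m jog '[{"dx":0,"dy":0,"dz":0,"ax":0,"ay":0,"az":0,"grip":0},{"dx":0,"dy":0,"dz":0,"ax":0,"ay":0,"az":0,"grip":0},{"dx":0,"dy":0,"dz":0,"ax":0,"ay":0,"az":0,"grip":0}]' >/dev/null
python3 - <<'E'
from h import *
show();v=look("wrist","w1")
for c in blobs(v,*RED,50): print("red",np.round(cent(c),1),cv2.contourArea(c))
for n,z in(("top",0),): 
    t=look("top","top1")
    for c in blobs(t,*YEL): print("yel",np.round(cent(c),1),cv2.contourArea(c),ray(t,cent(c),.06))
E
```

```text
t 2.17 pos [ 0.4912 -0.1226  0.2461] toolx [-0.99   0.139  0.001] toolz [-0.001  0.001 -1.   ] F [-0.3  0.2 -0.4] w 0.0519
red [294.5 217.3] 266.5
red [636.4 362.3] 53.5
yel [433.8 213.9] 78.0 [ 0.54843442 -0.34530335]
yel [217.9 250.8] 74.0 [0.42542167 0.34203855]
yel [220.7 219.2] 72.0 [0.5261054 0.3361367]
```

View pics/w1.png

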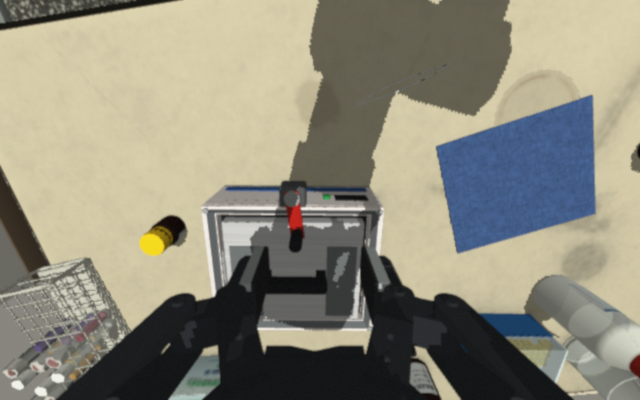

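View pics/top1.png

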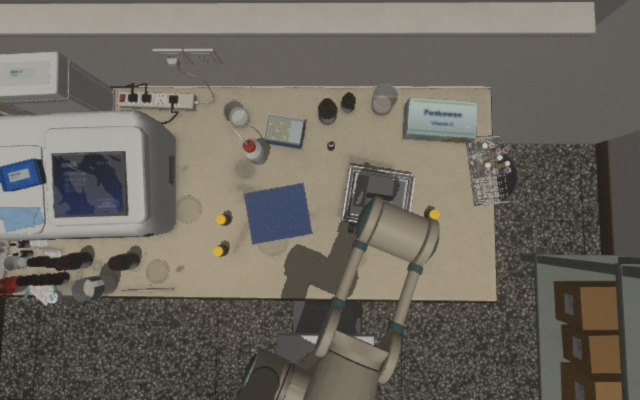

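The wrist view shows the pivot at (292,197), the red tab running down-image, the post top at about (297,244), and the chamber front rim from about (203,209) to (383,209). The top view confirms three bottles in all.

Run:
```python
from h import *
v=look("wrist")
cv2.imwrite("pics/w1c.png",cv2.resize(v[0][170:340,190:400,::-1],None,fx=3.5,fy=3.5,interpolation=cv2.INTER_CUBIC))
yaw=np.radians(-8);Rz=np.array([[np.cos(yaw),-np.sin(yaw)],[np.sin(yaw),np.cos(yaw)]])
c=np.array([.5965,-.167])
for p,z in [((-87,104),92),((-87,-104),92),((87,104),92),((87,-104),92),((-99,0),99),((0,0),125)]:
    q=c+Rz@np.array(p)/1000; print(p,z,"pred px",np.round(proj(v,[*q,z/1000]),1))
print(ray(v,(292,197),.099),ray(v,(297,244),.132))
```

```text
(-87, 104) 92 pred px [380.4 206.5]
(-87, -104) 92 pred px [196.8 206.2]
(87, 104) 92 pred px [370.3 329.6]
(87, -104) 92 pred px [214.1 329.4]
(-99, 0) 99 pred px [287.8 198.2]
(0, 0) 125 pred px [288.2 289.5]
[ 0.49772925 -0.14841645] [ 0.53840539 -0.14739125]
```

View pics/w1c.png

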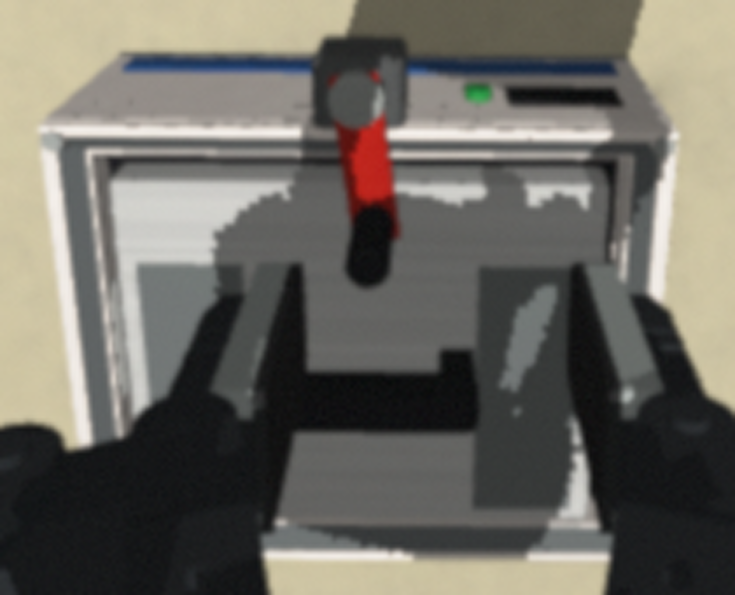

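Run:
```python
from h import *
v=look("wrist");show();p=ray(v,(294.9,245.7),.132);print(p,ray(v,(291.7,198),.099))
go([*p,.16]);go([*p,.104])
```

```text
t 2.37 pos [ 0.4916 -0.1225  0.2466] toolx [-0.99   0.138 -0.   ] toolz [ 0.  0. -1.] F [0.  0.7 0.4] w 0.0429
[ 0.54028369 -0.14994165] [ 0.49904665 -0.14904442]
go [ 0.54 -0.15  0.16] d [-0.208 -0.082  0.346] a [0. 0. 0.] rows 3
go [ 0.54  -0.15   0.104] d [-0.208 -0.082  0.57 ] a [0. 0. 0.] rows 4
```

```bash
python3 -m jog '[{"dx":-0.208,"dy":-0.082,"dz":0.2,"ax":0,"ay":0,"az":0,"grip":0},{"dx":-0.208,"dy":-0.082,"dz":0.3,"ax":0,"ay":0,"az":0,"grip":0},{"dx":-0.208,"dy":-0.082,"dz":0.4,"ax":0,"ay":0,"az":0,"grip":0},{"dx":-0.208,"dy":-0.082,"dz":0.5,"ax":0,"ay":0,"az":0,"grip":0},{"dx":-0.208,"dy":-0.082,"dz":0.565,"ax":0,"ay":0,"az":0,"grip":0}]' >/dev/null
python3 -m jog '[{"dx":0,"dy":0,"dz":0,"ax":0,"ay":0,"az":0,"grip":-1},{"dx":0,"dy":0,"dz":0,"ax":0,"ay":0,"az":0,"grip":-1},{"dx":0,"dy":0,"dz":0,"ax":0,"ay":0,"az":0,"grip":-1},{"dx":0,"dy":0,"dz":0,"ax":0,"ay":0,"az":0,"grip":-1},{"dx":0,"dy":0,"dz":0,"ax":0,"ay":0,"az":0,"grip":-1}]' 20
python3 - <<'E'
from h import *
show();v=look("wrist","w2")
T=tool();p0=T[:2,3];piv=np.array([.4985,-.149]);
x=T[:2,0]
# arc: rotate post and tool about pivot; jog numbers relative to now
r=p0-piv;print("r",r,np.linalg.norm(r))
r=r/np.linalg.norm(r)*.042
for a in np.radians([8,20,32,44,56,68,80,88,90]):
    c,s=np.cos(a),np.sin(a);q=piv+np.array([[c,-s],[s,c]])@r
    d=T[:3,:3].T@(np.array([*q,T[2,3]])-T[:3,3])/.25
    print(round(np.degrees(a)),np.round(d,3),"az",round(-a/(np.pi/2),3))
E
```

```text
clock: 3.2
position: [0.541, -0.151, 0.1058]
ee_rot: [0.001, 0.07, 0.998, 0.0]
contact_force: [1.0, 1.3, -4.2]
width: 0.0134
gripper_force: 20.7
t 3.2 pos [ 0.541  -0.151   0.1058] toolx [-0.99   0.139 -0.001] toolz [ 0.001  0.    -1.   ] F [ 1.   1.3 -4.2] w 0.0134
r [ 0.04252781 -0.00199912] 0.042574774136931746
8 [0.006 0.023 0.   ] az -0.089
20 [0.018 0.056 0.   ] az -0.222
32 [ 0.036  0.086 -0.   ] az -0.356
44 [ 0.06   0.112 -0.   ] az -0.489
56 [ 0.089  0.132 -0.   ] az -0.622
68 [ 0.121  0.145 -0.   ] az -0.756
80 [ 0.156  0.152 -0.   ] az -0.889
88 [ 0.179  0.152 -0.   ] az -0.978
90 [ 0.185  0.151 -0.   ] az -1.0
```

```bash
python3 -m jog '[{"dx":0.006,"dy":0.023,"dz":0,"ax":0,"ay":0,"az":-0.05,"grip":-1},{"dx":0.018,"dy":0.056,"dz":0,"ax":0,"ay":0,"az":-0.12,"grip":-1},{"dx":0.036,"dy":0.086,"dz":0,"ax":0,"ay":0,"az":-0.19,"grip":-1},{"dx":0.06,"dy":0.112,"dz":0,"ax":0,"ay":0,"az":-0.26,"grip":-1},{"dx":0.06,"dy":0.112,"dz":0,"ax":0,"ay":0,"az":-0.26,"grip":-1}]'
python3 - <<'E'
from h import *
show();print(np.round(manip.get_state()["qpos"],2))
T=tool();piv=np.array([.4985,-.149])
for a in np.radians([41,53,65,77,87.5]):
    q=piv+.0423*np.array([np.cos(a),np.sin(a)])
    print(round(np.degrees(a)),np.round(T[:3,:3].T@(np.array([*q,T[2,3]])-T[:3,3])/.25,3))
E
```

```text
clock: 3.67
position: [0.5319, -0.1217, 0.1062]
ee_rot: [0.003, -0.135, 0.991, -0.001]
contact_force: [4.8, 0.1, -7.1]
width: 0.0133
gripper_force: 20.4
t 3.67 pos [ 0.5319 -0.1217  0.1062] toolx [-0.963 -0.268 -0.005] toolz [ 0.006 -0.002 -1.   ] F [ 4.8  0.1 -7.1] w 0.0133
[-0.35  0.33  1.76  0.    1.04 -2.2 ]
41 [ 0.005  0.003 -0.   ]
53 [ 0.024  0.034 -0.   ]
65 [ 0.048  0.059 -0.   ]
77 [ 0.077  0.079 -0.001]
88 [ 0.106  0.092 -0.001]
```

```bash
python3 -m jog '[{"dx":0.024,"dy":0.034,"dz":0,"ax":0,"ay":0,"az":-0.05,"grip":-1},{"dx":0.048,"dy":0.059,"dz":0,"ax":0,"ay":0,"az":-0.1,"grip":-1},{"dx":0.077,"dy":0.079,"dz":0,"ax":0,"ay":0,"az":-0.1,"grip":-1},{"dx":0.106,"dy":0.092,"dz":0,"ax":0,"ay":0,"az":-0.1,"grip":-1},{"dx":0.11,"dy":0.094,"dz":0,"ax":0,"ay":0,"az":-0.1,"grip":-1}]'
python3 -m jog '[{"dx":0,"dy":0,"dz":0,"ax":0,"ay":0,"az":0,"grip":-0.4},{"dx":0,"dy":0,"dz":0,"ax":0,"ay":0,"az":0,"grip":-0.4},{"dx":0,"dy":0,"dz":-0.1,"ax":0,"ay":0,"az":0,"grip":-0.4},{"dx":0,"dy":0,"dz":-0.25,"ax":0,"ay":0,"az":0,"grip":-0.4},{"dx":0,"dy":0,"dz":-0.4,"ax":0,"ay":0,"az":0,"grip":-0.4}]'
python3 - <<'E'
from h import *
show();print(np.round(manip.get_state()["qpos"],2));c,s=np.cos(np.radians(-8)),np.sin(np.radians(-8))
# cover handle: bar 14 along x, so closing axis = chamber x; tool y=+-chamber x
h=[.5975,-.1645]
go([*h,.24],[-s,c]);go([*h,.24],[s,-c])
E
```

```text
clock: 4.08
position: [0.4989, -0.1076, 0.1066]
ee_rot: [0.002, -0.21, 0.978, -0.002]
contact_force: [5.9, -2.2, -3.9]
width: 0.0129
gripper_force: 20.3
clock: 4.5
position: [0.4957, -0.1058, 0.2055]
ee_rot: [-0.002, -0.211, 0.978, 0.001]
contact_force: [-0.2, -0.1, -0.8]
width: 0.0255
gripper_force: 0.0
t 4.5 pos [ 0.4957 -0.1058  0.2055] toolx [-0.911 -0.412  0.003] toolz [-0.004  0.002 -1.   ] F [-0.2 -0.1 -0.8] w 0.0255
[-0.35  0.19  1.69  0.    1.27 -2.34]
go [ 0.598 -0.164  0.24 ] d [-0.274 -0.381 -0.14 ] a [-1.000e-03 -3.000e-03  1.359e+00] rows 18
go [ 0.598 -0.164  0.24 ] d [-0.274 -0.381 -0.14 ] a [ 0.003 -0.001 -0.641] rows 9
```

```bash
python3 -m jog '[{"dx":-0.27,"dy":-0.38,"dz":-0.14,"ax":0,"ay":0,"az":0.39,"grip":0},{"dx":-0.27,"dy":-0.38,"dz":-0.14,"ax":0,"ay":0,"az":0.39,"grip":0},{"dx":-0.27,"dy":-0.38,"dz":-0.14,"ax":0,"ay":0,"az":0.39,"grip":0},{"dx":-0.27,"dy":-0.38,"dz":-0.14,"ax":0,"ay":0,"az":0.39,"grip":0},{"dx":-0.27,"dy":-0.38,"dz":-0.14,"ax":0,"ay":0,"az":0.39,"grip":0}]' >/dev/null
python3 -m jog '[{"dx":0,"dy":0,"dz":0,"ax":0,"ay":0,"az":0.39,"grip":0.2},{"dx":0,"dy":0,"dz":0,"ax":0,"ay":0,"az":0.39,"grip":0.2},{"dx":0,"dy":0,"dz":0,"ax":0,"ay":0,"az":0.39,"grip":0.2},{"dx":0,"dy":0,"dz":0,"ax":0,"ay":0,"az":0.39,"grip":0.2},{"dx":0,"dy":0,"dz":0,"ax":0,"ay":0,"az":0.39,"grip":0.2}]' >/dev/null
python3 -m jog '[{"dx":0,"dy":0,"dz":0,"ax":0,"ay":0,"az":0.39,"grip":0.2},{"dx":0,"dy":0,"dz":0,"ax":0,"ay":0,"az":0.39,"grip":0.2},{"dx":0,"dy":0,"dz":0,"ax":0,"ay":0,"az":0.39,"grip":0.2},{"dx":0,"dy":0,"dz":0,"ax":0,"ay":0,"az":0.39,"grip":0.2},{"dx":0,"dy":0,"dz":0,"ax":0,"ay":0,"az":0.39,"grip":0.2}]' >/dev/null
python3 -m jog '[{"dx":0,"dy":0,"dz":0,"ax":0,"ay":0,"az":0.189,"grip":0.2},{"dx":0,"dy":0,"dz":0,"ax":0,"ay":0,"az":0.189,"grip":0.2},{"dx":0,"dy":0,"dz":0,"ax":0,"ay":0,"az":0.189,"grip":0.2},{"dx":0,"dy":0,"dz":0,"ax":0,"ay":0,"az":0.189,"grip":0.2},{"dx":0,"dy":0,"dz":0,"ax":0,"ay":0,"az":0.189,"grip":0.2}]'
python3 - <<'E'
from h import *
show();print(np.round(manip.get_state()["qpos"],2));c,s=np.cos(np.radians(-8)),np.sin(np.radians(-8))
h=np.array([.5975,-.1645]);Rz=np.array([[c,-s],[s,c]])
go([*h,.24],[-s,c]);v=look("wrist","w3")
for p,z in [((-87,104),92),((-87,-104),92),((87,104),92),((87,-104),92),((7,40),125),((-7,40),125),((-7,-40),125)]:
    print(p,z,np.round(proj(v,[*(h+Rz@np.array(p)/1000),z/1000]),1))
E
```

```text
clock: 6.17
position: [0.5975, -0.1648, 0.2401]
ee_rot: [-0.0, 0.754, 0.657, -0.0]
contact_force: [-1.0, -0.5, -0.1]
width: 0.0514
gripper_force: 0.0
t 6.17 pos [ 0.5975 -0.1648  0.2401] toolx [0.137 0.991 0.   ] toolz [-0.001  0.    -1.   ] F [-1.  -0.5 -0.1] w 0.0514
[-0.38  0.34  1.39  0.    1.41 -0.24]
go [ 0.598 -0.164  0.24 ] d [ 0.001 -0.     0.   ] a [-0.001 -0.     0.001] rows 1
(-87, 104) 92 [225.3  82. ]
(-87, -104) 92 [242.5 269.7]
(87, 104) 92 [405.9  82.5]
(87, -104) 92 [387.3 270.1]
(7, 40) 125 [323.  154.3]
(-7, 40) 125 [307.9 154.2]
(-7, -40) 125 [308.3 233.1]
```

View pics/w3.png

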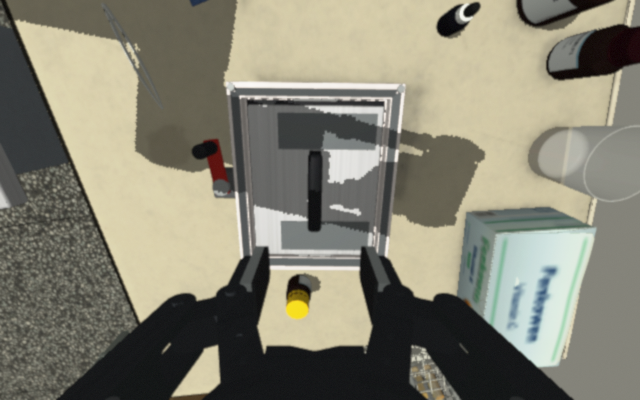

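The wrist view shows the tab swung clear, with its post at (203,150). The rim corners are at (227,84), (405,84), (245,268) and (390,268) and the handle at (315,190), all within about 2 px of prediction. Next I grip the handle and lift.

```bash
python3 -m jog '[{"dx":0,"dy":0,"dz":0.15,"ax":0,"ay":0,"az":0,"grip":0.2},{"dx":0,"dy":0,"dz":0.3,"ax":0,"ay":0,"az":0,"grip":0.2},{"dx":0,"dy":0,"dz":0.42,"ax":0,"ay":0,"az":0,"grip":0},{"dx":0,"dy":0,"dz":0.51,"ax":0,"ay":0,"az":0,"grip":0},{"dx":0,"dy":0,"dz":0.565,"ax":0,"ay":0,"az":0,"grip":0}]' >/dev/null
python3 -m jog '[{"dx":0,"dy":0,"dz":0,"ax":0,"ay":0,"az":0,"grip":-1},{"dx":0,"dy":0,"dz":0,"ax":0,"ay":0,"az":0,"grip":-1},{"dx":0,"dy":0,"dz":0,"ax":0,"ay":0,"az":0,"grip":-1},{"dx":0,"dy":0,"dz":0,"ax":0,"ay":0,"az":0,"grip":-1},{"dx":0,"dy":0,"dz":0,"ax":0,"ay":0,"az":0,"grip":-1}]' 60
python3 -m jog '[{"dx":0,"dy":0,"dz":-0.02,"ax":0,"ay":0,"az":0,"grip":-1},{"dx":0,"dy":0,"dz":-0.05,"ax":0,"ay":0,"az":0,"grip":-1},{"dx":0,"dy":0,"dz":-0.08,"ax":0,"ay":0,"az":0,"grip":-1},{"dx":0,"dy":0,"dz":-0.12,"ax":0,"ay":0,"az":0,"grip":-1},{"dx":0,"dy":0,"dz":-0.2,"ax":0,"ay":0,"az":0,"grip":-1}]'
python3 -m jog '[{"dx":0,"dy":0,"dz":-0.1,"ax":0,"ay":0,"az":0,"grip":-1},{"dx":0,"dy":0,"dz":-0.2,"ax":0,"ay":0,"az":0,"grip":-1},{"dx":0,"dy":0,"dz":-0.2,"ax":0,"ay":0,"az":0,"grip":-1}]'
python3 - <<'E'
from h import *
m=np.radians(10.75);go([.55,.162,.20],[-np.sin(m),np.cos(m)]);print(np.round(manip.get_state()["qpos"],2))
E
```

```text
clock: 7.05
position: [0.5981, -0.165, 0.0996]
ee_rot: [0.001, 0.754, 0.657, 0.0]
contact_force: [0.3, -0.3, -3.7]
width: 0.0128
gripper_force: 60.8
clock: 7.47
position: [0.5968, -0.1645, 0.1488]
ee_rot: [-0.001, 0.754, 0.657, -0.001]
contact_force: [-0.1, -0.1, -3.0]
width: 0.0132
gripper_force: 60.9
clock: 7.72
position: [0.6012, -0.1661, 0.2062]
ee_rot: [0.006, 0.754, 0.657, 0.003]
contact_force: [1.6, -0.1, -1.9]
width: 0.013
gripper_force: 61.1
go [0.55  0.162 0.2  ] d [ 1.272 -0.384  0.016] a [ 0.008  0.003 -0.207] rows 8
[-0.38  0.36  1.45  0.    1.32 -0.24]
```

```bash
python3 -m jog '[{"dx":0.1,"dy":-0.03,"dz":0,"ax":0,"ay":0,"az":-0.02,"grip":-1},{"dx":0.25,"dy":-0.08,"dz":0,"ax":0,"ay":0,"az":-0.06,"grip":-1},{"dx":0.4,"dy":-0.12,"dz":0,"ax":0,"ay":0,"az":-0.1,"grip":-1},{"dx":0.55,"dy":-0.17,"dz":0,"ax":0,"ay":0,"az":-0.1,"grip":-1},{"dx":0.66,"dy":-0.2,"dz":0,"ax":0,"ay":0,"az":-0.1,"grip":-1}]' >/dev/null
python3 -m jog '[{"dx":0.14,"dy":0,"dz":0,"ax":0,"ay":0,"az":-0.05,"grip":-1},{"dx":0.28,"dy":0,"dz":0,"ax":0,"ay":0,"az":-0.1,"grip":-1},{"dx":0.4,"dy":0,"dz":0,"ax":0,"ay":0,"az":-0.1,"grip":-1},{"dx":0.5,"dy":0,"dz":0,"ax":0,"ay":0,"az":-0.1,"grip":-1},{"dx":0.56,"dy":-0.01,"dz":0,"ax":0,"ay":0,"az":-0.1,"grip":-1}]' >/dev/null
python3 -m jog '[{"dx":0,"dy":0,"dz":0,"ax":0,"ay":0,"az":0,"grip":-1},{"dx":0,"dy":0,"dz":0,"ax":0,"ay":0,"az":0,"grip":-1}]'
python3 - <<'E'
from h import *
m=np.radians(10.75);go([.55,.162,.2],[-np.sin(m),np.cos(m)]);v=look("top","top2");look("wrist","w4")
for c in blobs(v,*YEL): print("yel",np.round(cent(c),1),ray(v,cent(c),.06))
E
```

```text
clock: 8.72
position: [0.5654, 0.1459, 0.1988]
ee_rot: [0.0, 0.642, 0.767, -0.0]
contact_force: [0.5, -0.8, -2.7]
width: 0.0131
gripper_force: 61.0
go [0.55  0.162 0.2  ] d [ 0.074 -0.049 -0.005] a [-0.     0.    -0.006] rows 1
yel [433.7 214. ] [ 0.54818567 -0.34504885]
```

View pics/w4.png

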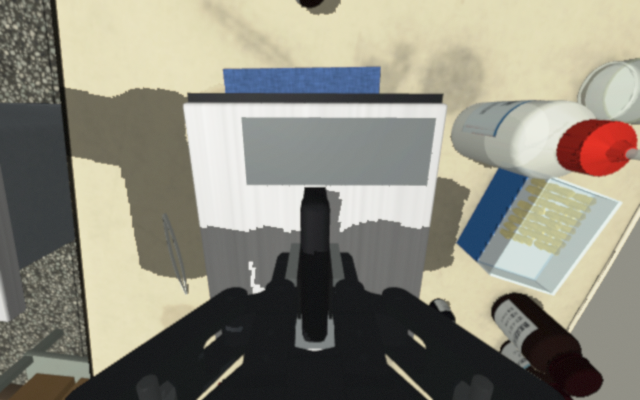

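The wrist view shows the cover level in the grip, with the far mat edge visible from (223,70) to (380,67).

Run:
```python
from h import *
v=look("wrist");m=np.radians(10.75);Rz=np.array([[np.cos(m),-np.sin(m)],[np.sin(m),np.cos(m)]])
a,b=ray(v,(223,70),.003),ray(v,(380,67),.003);print(a,b,np.linalg.norm(a-b))
print("centre",(a+b)/2-Rz@[0,.1025],"yaw",np.degrees(np.arctan2(*(b-a)[::-1])))
```

```text
[0.44415113 0.24546468] [0.61445072 0.27880866] 0.1735331993173457
centre [0.54841964 0.1614355 ] yaw 11.078140877413889
```

```bash
python3 -m jog '[{"dx":0.074,"dy":-0.052,"dz":0.1,"ax":0,"ay":0,"az":-0.006,"grip":-1},{"dx":0.074,"dy":-0.052,"dz":0.25,"ax":0,"ay":0,"az":-0.006,"grip":-1},{"dx":0.074,"dy":-0.052,"dz":0.4,"ax":0,"ay":0,"az":-0.006,"grip":-1},{"dx":0.074,"dy":-0.052,"dz":0.52,"ax":0,"ay":0,"az":-0.006,"grip":-1},{"dx":0.074,"dy":-0.052,"dz":0.6,"ax":0,"ay":0,"az":-0.006,"grip":-1}]' >/dev/null
python3 -m jog '[{"dx":0,"dy":0,"dz":0.03,"ax":0,"ay":0,"az":0,"grip":-1},{"dx":0,"dy":0,"dz":0.05,"ax":0,"ay":0,"az":0,"grip":-1},{"dx":0,"dy":0,"dz":0.06,"ax":0,"ay":0,"az":0,"grip":-1},{"dx":0,"dy":0,"dz":0.06,"ax":0,"ay":0,"az":0,"grip":-1},{"dx":0,"dy":0,"dz":0.06,"ax":0,"ay":0,"az":0,"grip":-1}]'
```

```text
clock: 9.7
position: [0.5512, 0.1613, 0.0353]
ee_rot: [0.001, 0.639, 0.769, 0.001]
contact_force: [-0.6, 0.6, -3.1]
width: 0.013
gripper_force: 60.8
```

```bash
python3 -m jog '[{"dx":0,"dy":0,"dz":0.004,"ax":0,"ay":0,"az":0,"grip":-1},{"dx":0,"dy":0,"dz":0.008,"ax":0,"ay":0,"az":0,"grip":-1},{"dx":0,"dy":0,"dz":0.01,"ax":0,"ay":0,"az":0,"grip":-1},{"dx":0,"dy":0,"dz":0.01,"ax":0,"ay":0,"az":0,"grip":-1}]'
```

```text
clock: 10.03
position: [0.5503, 0.1614, 0.0322]
ee_rot: [0.0, 0.639, 0.77, 0.001]
contact_force: [-0.3, -1.7, 2.1]
width: 0.0128
gripper_force: 61.7
```

Contact with the mat. I'll release, rise, and look for the bottles.

```bash
python3 -m jog '[{"dx":0,"dy":0,"dz":0,"ax":0,"ay":0,"az":0,"grip":-0.2},{"dx":0,"dy":0,"dz":0,"ax":0,"ay":0,"az":0,"grip":-0.1},{"dx":0,"dy":0,"dz":-0.06,"ax":0,"ay":0,"az":0,"grip":0},{"dx":0,"dy":0,"dz":-0.2,"ax":0,"ay":0,"az":0,"grip":0},{"dx":0,"dy":0,"dz":-0.36,"ax":0,"ay":0,"az":0,"grip":0.5}]' >/dev/null
python3 -m jog '[{"dx":0,"dy":0,"dz":-0.15,"ax":0,"ay":0,"az":0,"grip":0.5},{"dx":0,"dy":0,"dz":-0.3,"ax":0,"ay":0,"az":0,"grip":0.5},{"dx":0,"dy":0,"dz":-0.36,"ax":0,"ay":0,"az":0,"grip":0.5},{"dx":0,"dy":0,"dz":-0.36,"ax":0,"ay":0,"az":0,"grip":0.5},{"dx":0,"dy":0,"dz":-0.36,"ax":0,"ay":0,"az":0,"grip":0.5}]'
python3 - <<'E'
from h import *
v=look("wrist","w5");t=look("top","top3")
for n,w in(("w",v),("t",t)):
    for c in blobs(w,*YEL,30): print(n,np.round(cent(c),1),cv2.contourArea(c),ray(w,cent(c),.058))
E
```

```text
clock: 10.87
position: [0.5502, 0.1614, 0.2123]
ee_rot: [0.001, 0.639, 0.769, 0.001]
contact_force: [-0.7, 0.0, -0.3]
width: 0.0642
gripper_force: 0.0
w [322.5   6.9] 417.0 [0.52576911 0.32825398]
t [433.6 214. ] 80.0 [ 0.54818324 -0.34555425]
t [218.2 250.7] 70.0 [0.42536069 0.34181366]
```

View pics/w5.png

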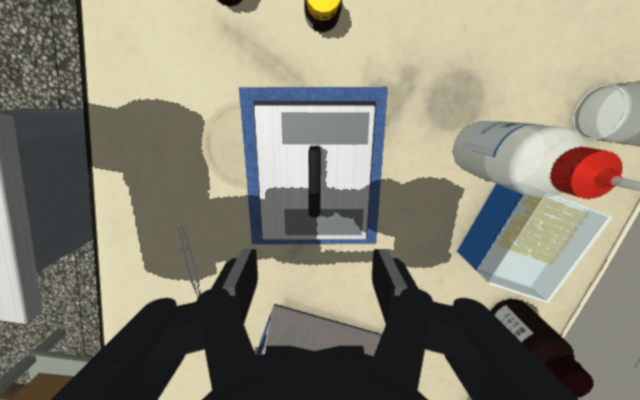

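The wrist view shows the cover centred flat on the mat (handle at (315,180)) and bottle 1's cap at (323,7). The dropper and forceps haven't moved. Now to hover over bottle 1.

Run:
```python
from h import *
y=np.radians(172);go([.526,.334,.20],[np.cos(y),np.sin(y)])
```

```text
go [0.526 0.334 0.2  ] d [0.697 0.038 0.039] a [-0.001 -0.001 -0.793] rows 10
```

```bash
python3 -m jog '[{"dx":0.7,"dy":0.04,"dz":0.04,"ax":0,"ay":0,"az":-0.39,"grip":0.5},{"dx":0.7,"dy":0.04,"dz":0.04,"ax":0,"ay":0,"az":-0.39,"grip":0.5},{"dx":0.7,"dy":0.04,"dz":0.04,"ax":0,"ay":0,"az":-0.39,"grip":0.5},{"dx":0.7,"dy":0.04,"dz":0.04,"ax":0,"ay":0,"az":-0.39,"grip":0.5},{"dx":0.7,"dy":0.04,"dz":0.04,"ax":0,"ay":0,"az":-0.39,"grip":0.5}]' >/dev/null
python3 -m jog '[{"dx":0,"dy":0,"dz":0,"ax":0,"ay":0,"az":-0.4,"grip":0.5},{"dx":0,"dy":0,"dz":0,"ax":0,"ay":0,"az":-0.4,"grip":0.5},{"dx":0,"dy":0,"dz":0,"ax":0,"ay":0,"az":-0.4,"grip":0.5},{"dx":0,"dy":0,"dz":0,"ax":0,"ay":0,"az":-0.4,"grip":0.5},{"dx":0,"dy":0,"dz":0,"ax":0,"ay":0,"az":-0.4,"grip":0.5}]' >/dev/null
python3 -m jog '[{"dx":0,"dy":0,"dz":0,"ax":0,"ay":0,"az":0,"grip":0.5},{"dx":0,"dy":0,"dz":0,"ax":0,"ay":0,"az":0,"grip":0.5}]'
python3 - <<'E'
from h import *
show();v=look("wrist","w6");t=look("top")
for n,w in(("w",v),("t",t)):
    for c in blobs(w,*YEL,30): print(n,np.round(cent(c),1),cv2.contourArea(c),ray(w,cent(c),.058))
y=np.radians(172);go([.526,.334,.10],[np.cos(y),np.sin(y)])
E
```

```text
clock: 11.97
position: [0.5267, 0.3347, 0.1994]
ee_rot: [-0.002, 0.076, 0.997, -0.001]
contact_force: [0.3, -1.1, -0.2]
width: 0.0642
gripper_force: 0.0
t 11.97 pos [0.5267 0.3347 0.1994] toolx [-0.989  0.151  0.003] toolz [-0.003 -0.001 -1.   ] F [ 0.3 -1.1 -0.2] w 0.0642
w [309.3  84.1] 1023.5 [0.42281225 0.34473899]
w [319.  186.4] 800.5 [0.52323857 0.33925226]
t [433.6 213.9] 81.0 [ 0.54831957 -0.34541364]
t [217.9 250.7] 74.5 [0.42538128 0.34273234]
go [0.526 0.334 0.1  ] d [ 0.003 -0.004  0.401] a [-0.001 -0.001 -0.007] rows 3
```

View pics/w6.png

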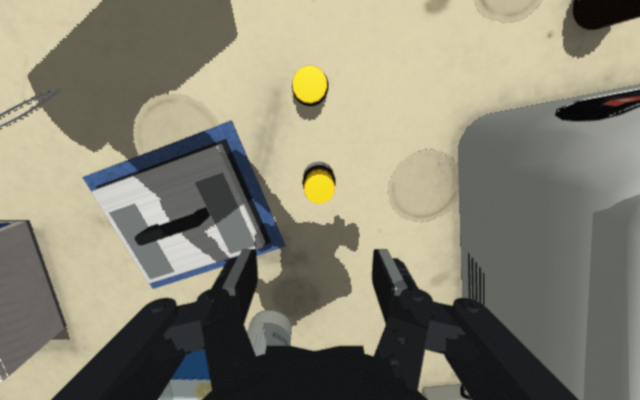

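The wrist view shows bottle 1's cap at (319,186) and bottle 2's at (309,84), both upright, with nothing else within reach of the fingers.

```bash
python3 -m jog '[{"dx":0.01,"dy":0.012,"dz":0.15,"ax":0,"ay":0,"az":0,"grip":0.5},{"dx":0.01,"dy":0.012,"dz":0.3,"ax":0,"ay":0,"az":0,"grip":0.5},{"dx":0.01,"dy":0.012,"dz":0.45,"ax":0,"ay":0,"az":0,"grip":0.5},{"dx":0.01,"dy":0.012,"dz":0.58,"ax":0,"ay":0,"az":0,"grip":0.5},{"dx":0.01,"dy":0.012,"dz":0.66,"ax":0,"ay":0,"az":0,"grip":0.5}]' >/dev/null
python3 -m jog '[{"dx":0,"dy":0,"dz":0,"ax":0,"ay":0,"az":0,"grip":0.3},{"dx":0,"dy":0,"dz":0,"ax":0,"ay":0,"az":0,"grip":-1},{"dx":0,"dy":0,"dz":0,"ax":0,"ay":0,"az":0,"grip":-1},{"dx":0,"dy":0,"dz":0,"ax":0,"ay":0,"az":0,"grip":-1},{"dx":0,"dy":0,"dz":0,"ax":0,"ay":0,"az":0,"grip":-1}]' 30
python3 -m jog '[{"dx":0,"dy":0,"dz":-0.1,"ax":0,"ay":0,"az":0,"grip":-1},{"dx":0,"dy":0,"dz":-0.25,"ax":0,"ay":0,"az":0,"grip":-1},{"dx":0,"dy":0,"dz":-0.4,"ax":0,"ay":0,"az":0,"grip":-1},{"dx":0,"dy":0,"dz":-0.55,"ax":0,"ay":0,"az":0,"grip":-1},{"dx":0,"dy":0,"dz":-0.6,"ax":0,"ay":0,"az":0,"grip":-1}]'
cat >> h.py <<'E'
CY=np.radians(-8);CR=np.array([[np.cos(CY),-np.sin(CY)],[np.sin(CY),np.cos(CY)]]);CC=np.array([.5975,-.1645])
def ch(x,y): return CC+CR@np.array([x,y])/1000
E
python3 - <<'E'
from h import *
go([*ch(38,-25),.19],[-np.cos(CY),-np.sin(CY)]);go([*ch(38,-25),.04],[-np.cos(CY),-np.sin(CY)])
E
```

```text
clock: 12.9
position: [0.5267, 0.3391, 0.0383]
ee_rot: [0.002, 0.074, 0.997, 0.001]
contact_force: [-0.4, 0.0, 0.2]
width: 0.0322
gripper_force: 31.9
clock: 13.32
position: [0.5283, 0.34, 0.1943]
ee_rot: [0.006, 0.074, 0.997, 0.003]
contact_force: [1.0, 1.1, 0.4]
width: 0.0322
gripper_force: 32.0
go [ 0.632 -0.195  0.19 ] d [-0.724 -2.054  0.01 ] a [ 0.005  0.007 -0.005] rows 14
go [ 0.632 -0.195  0.04 ] d [-0.718 -2.058  0.61 ] a [ 0.005  0.007 -0.005] rows 14
```

```bash
python3 -m jog '[{"dx":-0.05,"dy":-0.13,"dz":0,"ax":0,"ay":0,"az":0,"grip":-1},{"dx":-0.1,"dy":-0.28,"dz":0,"ax":0,"ay":0,"az":0,"grip":-1},{"dx":-0.15,"dy":-0.43,"dz":0,"ax":0,"ay":0,"az":0,"grip":-1},{"dx":-0.2,"dy":-0.58,"dz":0,"ax":0,"ay":0,"az":0,"grip":-1},{"dx":-0.25,"dy":-0.73,"dz":0,"ax":0,"ay":0,"az":0,"grip":-1}]' >/dev/null
python3 -m jog '[{"dx":-0.05,"dy":-0.15,"dz":0,"ax":0,"ay":0,"az":0,"grip":-1},{"dx":-0.1,"dy":-0.3,"dz":0,"ax":0,"ay":0,"az":0,"grip":-1},{"dx":-0.15,"dy":-0.45,"dz":0,"ax":0,"ay":0,"az":0,"grip":-1},{"dx":-0.2,"dy":-0.6,"dz":0,"ax":0,"ay":0,"az":0,"grip":-1},{"dx":-0.25,"dy":-0.72,"dz":0,"ax":0,"ay":0,"az":0,"grip":-1}]' >/dev/null
python3 -m jog '[{"dx":-0.1,"dy":-0.14,"dz":0,"ax":0,"ay":0,"az":0,"grip":-1},{"dx":-0.15,"dy":-0.28,"dz":0,"ax":0,"ay":0,"az":0,"grip":-1},{"dx":-0.2,"dy":-0.42,"dz":0,"ax":0,"ay":0,"az":0,"grip":-1},{"dx":-0.22,"dy":-0.55,"dz":0,"ax":0,"ay":0,"az":0,"grip":-1},{"dx":-0.22,"dy":-0.6,"dz":0,"ax":0,"ay":0,"az":0,"grip":-1}]' >/dev/null
python3 -m jog '[{"dx":0,"dy":0,"dz":0,"ax":0,"ay":0,"az":0,"grip":-1},{"dx":0,"dy":0,"dz":0,"ax":0,"ay":0,"az":0,"grip":-1}]'
python3 - <<'E'
from h import *
go([*ch(38,-25),.045],[-np.cos(CY),-np.sin(CY)]);look("wrist","w7");print(np.round(manip.get_state()["qpos"],2))
E
```

```text
clock: 14.73
position: [0.6276, -0.1949, 0.187]
ee_rot: [0.0, 0.075, 0.997, 0.001]
contact_force: [-0.0, 0.5, -0.1]
width: 0.0321
gripper_force: 32.0
go [ 0.632 -0.195  0.045] d [-0.015  0.003  0.568] a [ 0.001  0.    -0.006] rows 4
[-0.41  0.42  1.39  0.    1.33 -1.83]
```

View pics/w7.png

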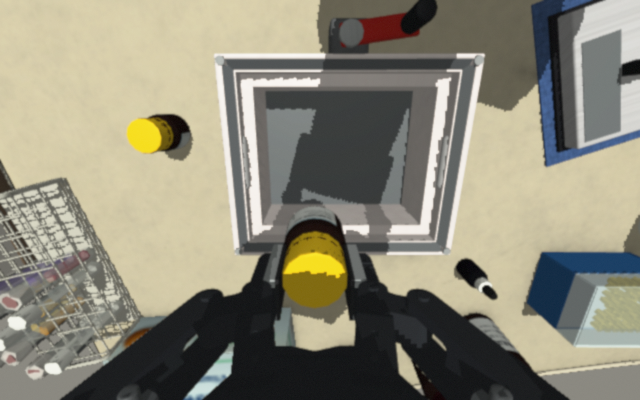

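The wrist view shows the bottle held upright over the empty cavity, which spans about (255,90)–(420,230). Bottle 3's cap is at (150,134). Lowering it now.

```bash
python3 -m jog '[{"dx":-0.015,"dy":0.003,"dz":0.1,"ax":0,"ay":0,"az":-0.006,"grip":-1},{"dx":-0.015,"dy":0.003,"dz":0.25,"ax":0,"ay":0,"az":-0.006,"grip":-1},{"dx":-0.015,"dy":0.003,"dz":0.4,"ax":0,"ay":0,"az":-0.006,"grip":-1},{"dx":-0.015,"dy":0.003,"dz":0.5,"ax":0,"ay":0,"az":-0.006,"grip":-1},{"dx":-0.015,"dy":0.003,"dz":0.55,"ax":0,"ay":0,"az":-0.006,"grip":-1}]' >/dev/null
python3 -m jog '[{"dx":0,"dy":0,"dz":0.008,"ax":0,"ay":0,"az":0,"grip":-1},{"dx":0,"dy":0,"dz":0.016,"ax":0,"ay":0,"az":0,"grip":-1},{"dx":0,"dy":0,"dz":0.02,"ax":0,"ay":0,"az":0,"grip":-1},{"dx":0,"dy":0,"dz":0.02,"ax":0,"ay":0,"az":0,"grip":-1}]'
```

```text
clock: 15.53
position: [0.6328, -0.1944, 0.0454]
ee_rot: [0.001, 0.069, 0.998, -0.0]
contact_force: [0.9, -0.1, -0.1]
width: 0.0322
gripper_force: 32.0
```

Another 2 mm down, then release and rise. After that I go to bottle 3, which is near.

```bash
python3 -m jog '[{"dx":0,"dy":0,"dz":0.004,"ax":0,"ay":0,"az":0,"grip":-1},{"dx":0,"dy":0,"dz":0.008,"ax":0,"ay":0,"az":0,"grip":-1},{"dx":0,"dy":0,"dz":0.008,"ax":0,"ay":0,"az":0,"grip":-1}]'
python3 -m jog '[{"dx":0,"dy":0,"dz":0,"ax":0,"ay":0,"az":0,"grip":0.1},{"dx":0,"dy":0,"dz":0,"ax":0,"ay":0,"az":0,"grip":0.1},{"dx":0,"dy":0,"dz":-0.1,"ax":0,"ay":0,"az":0,"grip":0.1},{"dx":0,"dy":0,"dz":-0.25,"ax":0,"ay":0,"az":0,"grip":0.1},{"dx":0,"dy":0,"dz":-0.4,"ax":0,"ay":0,"az":0,"grip":0.1}]' >/dev/null
python3 -m jog '[{"dx":0,"dy":0,"dz":-0.15,"ax":0,"ay":0,"az":0,"grip":0.5},{"dx":0,"dy":0,"dz":-0.2,"ax":0,"ay":0,"az":0,"grip":0.5},{"dx":0,"dy":0,"dz":-0.2,"ax":0,"ay":0,"az":0,"grip":0.5},{"dx":0,"dy":0,"dz":-0.2,"ax":0,"ay":0,"az":0,"grip":0.5}]'
python3 - <<'E'
from h import *
v=look("wrist","w8");t=look("top")
for n,w in(("w",v),("t",t)):
    for c in blobs(w,*YEL,30): print(n,np.round(cent(c),1),cv2.contourArea(c),ray(w,cent(c),.0605))
go([.5475,-.345,.2])
E
```

```text
clock: 15.78
position: [0.6322, -0.195, 0.0427]
ee_rot: [0.001, 0.069, 0.998, -0.0]
contact_force: [-0.4, 0.9, -0.1]
width: 0.0318
gripper_force: 32.3
clock: 16.53
position: [0.6318, -0.1949, 0.1924]
ee_rot: [0.001, 0.069, 0.998, -0.0]
contact_force: [-1.4, -0.2, -0.0]
width: 0.0638
gripper_force: 0.0
w [151.1 127.7] 1215.5 [ 0.54645868 -0.34133981]
w [314.7 190.6] 847.0 [ 0.63009631 -0.19505419]
t [218.  250.8] 75.0 [0.42535706 0.34168525]
go [ 0.548 -0.345  0.2  ] d [ 0.246 -0.643 -0.041] a [0. 0. 0.] rows 5
```

```bash
python3 -m jog '[{"dx":0.05,"dy":-0.12,"dz":0,"ax":0,"ay":0,"az":0,"grip":0.5},{"dx":0.1,"dy":-0.27,"dz":0,"ax":0,"ay":0,"az":0,"grip":0.5},{"dx":0.16,"dy":-0.42,"dz":0,"ax":0,"ay":0,"az":0,"grip":0.5},{"dx":0.22,"dy":-0.57,"dz":0,"ax":0,"ay":0,"az":0,"grip":0.5},{"dx":0.246,"dy":-0.638,"dz":0,"ax":0,"ay":0,"az":0,"grip":0.5}]' >/dev/null
python3 -m jog '[{"dx":0,"dy":0,"dz":0,"ax":0,"ay":0,"az":0,"grip":0.5},{"dx":0,"dy":0,"dz":0,"ax":0,"ay":0,"az":0,"grip":0.5},{"dx":0,"dy":0,"dz":0,"ax":0,"ay":0,"az":0,"grip":0.5}]'
python3 - <<'E'
from h import *
v=look("wrist","w9")
for c in blobs(v,*YEL,30): p=ray(v,cent(c),.0605);print(np.round(cent(c),1),p);go([*p,.034])
E
```

```text
clock: 17.3
position: [0.5484, -0.3432, 0.19]
ee_rot: [-0.001, 0.069, 0.998, 0.001]
contact_force: [0.1, 0.5, 0.5]
width: 0.0641
gripper_force: 0.0
[458.8 244.8] [ 0.62823643 -0.19560651]
go [ 0.628 -0.196  0.034] d [-0.235  0.626  0.627] a [0. 0. 0.] rows 6
[312.5 190.3] [ 0.54493834 -0.34491575]
go [ 0.545 -0.345  0.034] d [ 0.013 -0.012  0.626] a [0. 0. 0.] rows 4
```

```bash
python3 -m jog '[{"dx":0.006,"dy":-0.008,"dz":0.15,"ax":0,"ay":0,"az":0,"grip":0.5},{"dx":0.006,"dy":-0.008,"dz":0.3,"ax":0,"ay":0,"az":0,"grip":0.5},{"dx":0.006,"dy":-0.008,"dz":0.45,"ax":0,"ay":0,"az":0,"grip":0.5},{"dx":0.006,"dy":-0.008,"dz":0.55,"ax":0,"ay":0,"az":0,"grip":0.5},{"dx":0.006,"dy":-0.008,"dz":0.615,"ax":0,"ay":0,"az":0,"grip":0.5}]' >/dev/null
python3 -m jog '[{"dx":0,"dy":0,"dz":0,"ax":0,"ay":0,"az":0,"grip":0.3},{"dx":0,"dy":0,"dz":0,"ax":0,"ay":0,"az":0,"grip":-1},{"dx":0,"dy":0,"dz":0,"ax":0,"ay":0,"az":0,"grip":-1},{"dx":0,"dy":0,"dz":0,"ax":0,"ay":0,"az":0,"grip":-1},{"dx":0,"dy":0,"dz":0,"ax":0,"ay":0,"az":0,"grip":-1}]' 30
python3 -m jog '[{"dx":0,"dy":0,"dz":-0.1,"ax":0,"ay":0,"az":0,"grip":-1},{"dx":0,"dy":0,"dz":-0.25,"ax":0,"ay":0,"az":0,"grip":-1},{"dx":0,"dy":0,"dz":-0.4,"ax":0,"ay":0,"az":0,"grip":-1},{"dx":0,"dy":0,"dz":-0.53,"ax":0,"ay":0,"az":0,"grip":-1},{"dx":0,"dy":0,"dz":-0.58,"ax":0,"ay":0,"az":0,"grip":-1}]'>/dev/null
python3 -m jog '[{"dx":0,"dy":0,"dz":0,"ax":0,"ay":0,"az":0,"grip":-1},{"dx":0,"dy":0,"dz":0,"ax":0,"ay":0,"az":0,"grip":-1}]'
python3 - <<'E'
from h import *
go([*ch(0,28),.19],[-np.cos(CY),-np.sin(CY)])
E
```

```text
clock: 18.18
position: [0.548, -0.3465, 0.0397]
ee_rot: [0.001, 0.069, 0.998, -0.001]
contact_force: [-0.3, 0.4, -0.5]
width: 0.0323
gripper_force: 32.6
clock: 18.77
position: [0.5472, -0.3462, 0.1845]
ee_rot: [0.001, 0.069, 0.998, -0.001]
contact_force: [-0.6, 0.3, -1.0]
width: 0.032
gripper_force: 32.6
go [ 0.601 -0.137  0.19 ] d [-0.099  0.86  -0.023] a [-0.001  0.002  0.001] rows 6
```

```bash
python3 -m jog '[{"dx":-0.02,"dy":0.12,"dz":-0.02,"ax":0,"ay":0,"az":0,"grip":-1},{"dx":-0.04,"dy":0.27,"dz":-0.02,"ax":0,"ay":0,"az":0,"grip":-1},{"dx":-0.06,"dy":0.42,"dz":-0.02,"ax":0,"ay":0,"az":0,"grip":-1},{"dx":-0.08,"dy":0.57,"dz":-0.02,"ax":0,"ay":0,"az":0,"grip":-1},{"dx":-0.1,"dy":0.72,"dz":-0.02,"ax":0,"ay":0,"az":0,"grip":-1}]' >/dev/null
python3 -m jog '[{"dx":0,"dy":0.1,"dz":0,"ax":0,"ay":0,"az":0,"grip":-1},{"dx":0,"dy":0.14,"dz":0,"ax":0,"ay":0,"az":0,"grip":-1},{"dx":0,"dy":0.14,"dz":0,"ax":0,"ay":0,"az":0,"grip":-1},{"dx":0,"dy":0.14,"dz":0,"ax":0,"ay":0,"az":0,"grip":-1},{"dx":0,"dy":0.14,"dz":0,"ax":0,"ay":0,"az":0,"grip":-1}]'
python3 - <<'E'
from h import *
go([*ch(0,28),.0445],[-np.cos(CY),-np.sin(CY)])
E
```

```text
clock: 19.6
position: [0.6009, -0.1379, 0.1872]
ee_rot: [-0.001, 0.07, 0.998, -0.0]
contact_force: [0.0, 0.2, -0.7]
width: 0.032
gripper_force: 32.6
go [ 0.601 -0.137  0.044] d [-0.002  0.005  0.571] a [-0.    -0.001  0.   ] rows 4
```

```bash
python3 -m jog '[{"dx":0,"dy":0.005,"dz":0.1,"ax":0,"ay":0,"az":0,"grip":-1},{"dx":0,"dy":0.005,"dz":0.25,"ax":0,"ay":0,"az":0,"grip":-1},{"dx":0,"dy":0.005,"dz":0.4,"ax":0,"ay":0,"az":0,"grip":-1},{"dx":0,"dy":0.005,"dz":0.5,"ax":0,"ay":0,"az":0,"grip":-1},{"dx":0,"dy":0.005,"dz":0.55,"ax":0,"ay":0,"az":0,"grip":-1}]' >/dev/null
python3 -m jog '[{"dx":0,"dy":0,"dz":0.008,"ax":0,"ay":0,"az":0,"grip":-1},{"dx":0,"dy":0,"dz":0.016,"ax":0,"ay":0,"az":0,"grip":-1},{"dx":0,"dy":0,"dz":0.022,"ax":0,"ay":0,"az":0,"grip":-1},{"dx":0,"dy":0,"dz":0.024,"ax":0,"ay":0,"az":0,"grip":-1},{"dx":0,"dy":0,"dz":0.024,"ax":0,"ay":0,"az":0,"grip":-1}]'
python3 -m jog '[{"dx":0,"dy":0,"dz":0,"ax":0,"ay":0,"az":0,"grip":0.1},{"dx":0,"dy":0,"dz":0,"ax":0,"ay":0,"az":0,"grip":0.1},{"dx":0,"dy":0,"dz":-0.1,"ax":0,"ay":0,"az":0,"grip":0.1},{"dx":0,"dy":0,"dz":-0.25,"ax":0,"ay":0,"az":0,"grip":0.1},{"dx":0,"dy":0,"dz":-0.4,"ax":0,"ay":0,"az":0,"grip":0.1}]' >/dev/null
python3 -m jog '[{"dx":0,"dy":0,"dz":-0.15,"ax":0,"ay":0,"az":0,"grip":0.5},{"dx":0,"dy":0,"dz":-0.2,"ax":0,"ay":0,"az":0,"grip":0.5},{"dx":0,"dy":0,"dz":-0.2,"ax":0,"ay":0,"az":0,"grip":0.5},{"dx":0,"dy":0,"dz":-0.2,"ax":0,"ay":0,"az":0,"grip":0.5}]'
python3 - <<'E'
from h import *
v=look("wrist","w10");t=look("top")
for n,w in(("w",v),("t",t)):
    for c in blobs(w,*YEL,30): print(n,np.round(cent(c),1),cv2.contourArea(c),ray(w,cent(c),.0605))
go([.4245,.343,.2]); go([.4245,.343,.2],[-np.cos(CY),-np.sin(CY)])
E
```

```text
clock: 20.43
position: [0.6024, -0.1359, 0.0458]
ee_rot: [0.001, 0.069, 0.998, -0.0]
contact_force: [0.9, -0.5, -0.4]
width: 0.032
gripper_force: 32.6
clock: 21.18
position: [0.6018, -0.1353, 0.1956]
ee_rot: [0.001, 0.069, 0.998, -0.0]
contact_force: [-0.7, -0.7, -0.9]
width: 0.0636
gripper_force: 0.0
w [263.9 222.3] 822.0 [ 0.62897828 -0.19479528]
w [315.1 190.8] 805.5 [ 0.60143509 -0.13517275]
t [218.  250.8] 75.0 [0.42535706 0.34168525]
go [0.424 0.343 0.2  ] d [ 0.961  1.796 -0.024] a [0. 0. 0.] rows 13
go [0.424 0.343 0.2  ] d [ 0.961  1.796 -0.024] a [ 0.    -0.002  0.001] rows 13
```

View pics/w10.png

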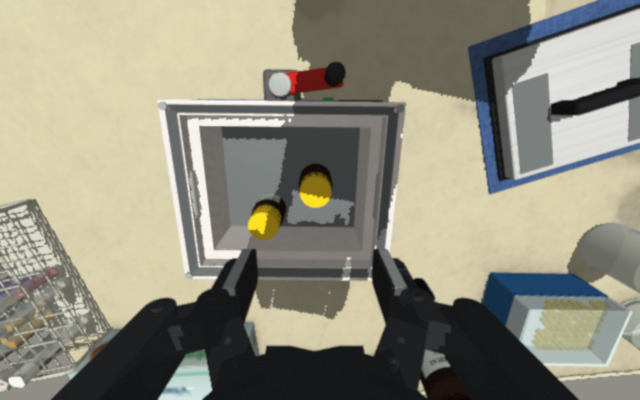

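The wrist view shows two bottles standing upright in the cavity at (264,222) and (315,190). The front (-x) area is free for the third. Now to bottle 2.

```bash
python3 -m jog '[{"dx":0.06,"dy":0.12,"dz":0,"ax":0,"ay":0,"az":0,"grip":0.5},{"dx":0.14,"dy":0.26,"dz":0,"ax":0,"ay":0,"az":0,"grip":0.5},{"dx":0.22,"dy":0.4,"dz":0,"ax":0,"ay":0,"az":0,"grip":0.5},{"dx":0.3,"dy":0.54,"dz":0,"ax":0,"ay":0,"az":0,"grip":0.5},{"dx":0.38,"dy":0.68,"dz":0,"ax":0,"ay":0,"az":0,"grip":0.5}]' >/dev/null
python3 -m jog '[{"dx":0.07,"dy":0.14,"dz":0,"ax":0,"ay":0,"az":0,"grip":0.5},{"dx":0.14,"dy":0.28,"dz":0,"ax":0,"ay":0,"az":0,"grip":0.5},{"dx":0.22,"dy":0.42,"dz":0,"ax":0,"ay":0,"az":0,"grip":0.5},{"dx":0.3,"dy":0.56,"dz":0,"ax":0,"ay":0,"az":0,"grip":0.5},{"dx":0.37,"dy":0.68,"dz":0,"ax":0,"ay":0,"az":0,"grip":0.5}]' >/dev/null
python3 -m jog '[{"dx":0.07,"dy":0.14,"dz":0,"ax":0,"ay":0,"az":0,"grip":0.5},{"dx":0.14,"dy":0.28,"dz":0,"ax":0,"ay":0,"az":0,"grip":0.5},{"dx":0.2,"dy":0.4,"dz":0,"ax":0,"ay":0,"az":0,"grip":0.5},{"dx":0.21,"dy":0.43,"dz":0,"ax":0,"ay":0,"az":0,"grip":0.5},{"dx":0.21,"dy":0.43,"dz":0,"ax":0,"ay":0,"az":0,"grip":0.5}]' >/dev/null
python3 -m jog '[{"dx":0,"dy":0,"dz":0,"ax":0,"ay":0,"az":0,"grip":0.5},{"dx":0,"dy":0,"dz":0,"ax":0,"ay":0,"az":0,"grip":0.5}]'
python3 - <<'E'
from h import *
v=look("wrist","w11")
for c in blobs(v,*YEL,30): p=ray(v,cent(c),.0605);print(np.round(cent(c),1),cv2.contourArea(c),p);go([*p,.036])
E
```

```text
clock: 22.7
position: [0.4257, 0.3395, 0.1935]
ee_rot: [-0.001, 0.07, 0.998, -0.001]
contact_force: [-0.1, 0.4, 0.2]
width: 0.0639
gripper_force: 0.0
[319.8 187.2] 827.0 [0.42112597 0.34481572]
go [0.421 0.345 0.036] d [0.022 0.02  0.631] a [0. 0. 0.] rows 4
```

```bash
python3 -m jog '[{"dx":0.013,"dy":0.018,"dz":0.15,"ax":0,"ay":0,"az":0,"grip":0.5},{"dx":0.013,"dy":0.018,"dz":0.3,"ax":0,"ay":0,"az":0,"grip":0.5},{"dx":0.013,"dy":0.018,"dz":0.45,"ax":0,"ay":0,"az":0,"grip":0.5},{"dx":0.013,"dy":0.018,"dz":0.56,"ax":0,"ay":0,"az":0,"grip":0.5},{"dx":0.013,"dy":0.018,"dz":0.63,"ax":0,"ay":0,"az":0,"grip":0.5}]' >/dev/null
python3 -m jog '[{"dx":0,"dy":0,"dz":0,"ax":0,"ay":0,"az":0,"grip":0.3},{"dx":0,"dy":0,"dz":0,"ax":0,"ay":0,"az":0,"grip":-1},{"dx":0,"dy":0,"dz":0,"ax":0,"ay":0,"az":0,"grip":-1},{"dx":0,"dy":0,"dz":0,"ax":0,"ay":0,"az":0,"grip":-1},{"dx":0,"dy":0,"dz":0,"ax":0,"ay":0,"az":0,"grip":-1}]' 30
python3 -m jog '[{"dx":0,"dy":0,"dz":-0.1,"ax":0,"ay":0,"az":0,"grip":-1},{"dx":0,"dy":0,"dz":-0.25,"ax":0,"ay":0,"az":0,"grip":-1},{"dx":0,"dy":0,"dz":-0.4,"ax":0,"ay":0,"az":0,"grip":-1},{"dx":0,"dy":0,"dz":-0.55,"ax":0,"ay":0,"az":0,"grip":-1},{"dx":0,"dy":0,"dz":-0.62,"ax":0,"ay":0,"az":0,"grip":-1}]'>/dev/null
python3 -m jog '[{"dx":0,"dy":0,"dz":0,"ax":0,"ay":0,"az":0,"grip":-1},{"dx":0,"dy":0,"dz":0,"ax":0,"ay":0,"az":0,"grip":-1}]'
python3 - <<'E'
from h import *
go([*ch(-38,-22),.195],[-np.cos(CY),-np.sin(CY)])
E
```

```text
clock: 23.58
position: [0.4243, 0.3464, 0.0387]
ee_rot: [0.001, 0.069, 0.998, 0.001]
contact_force: [-0.1, -0.1, -0.6]
width: 0.0319
gripper_force: 31.7
clock: 24.17
position: [0.4237, 0.3463, 0.194]
ee_rot: [0.002, 0.069, 0.998, 0.001]
contact_force: [-0.0, -1.1, -1.2]
width: 0.0317
gripper_force: 31.8
go [ 0.557 -0.181  0.195] d [-0.819 -2.016 -0.007] a [0.002 0.002 0.001] rows 14
```

```bash
python3 -m jog '[{"dx":-0.05,"dy":-0.13,"dz":0,"ax":0,"ay":0,"az":0,"grip":-1},{"dx":-0.11,"dy":-0.27,"dz":0,"ax":0,"ay":0,"az":0,"grip":-1},{"dx":-0.17,"dy":-0.41,"dz":0,"ax":0,"ay":0,"az":0,"grip":-1},{"dx":-0.23,"dy":-0.55,"dz":0,"ax":0,"ay":0,"az":0,"grip":-1},{"dx":-0.28,"dy":-0.69,"dz":0,"ax":0,"ay":0,"az":0,"grip":-1}]' >/dev/null
python3 -m jog '[{"dx":-0.06,"dy":-0.14,"dz":0,"ax":0,"ay":0,"az":0,"grip":-1},{"dx":-0.12,"dy":-0.28,"dz":0,"ax":0,"ay":0,"az":0,"grip":-1},{"dx":-0.18,"dy":-0.42,"dz":0,"ax":0,"ay":0,"az":0,"grip":-1},{"dx":-0.24,"dy":-0.56,"dz":0,"ax":0,"ay":0,"az":0,"grip":-1},{"dx":-0.28,"dy":-0.7,"dz":0,"ax":0,"ay":0,"az":0,"grip":-1}]' >/dev/null
python3 -m jog '[{"dx":-0.06,"dy":-0.14,"dz":0,"ax":0,"ay":0,"az":0,"grip":-1},{"dx":-0.12,"dy":-0.28,"dz":0,"ax":0,"ay":0,"az":0,"grip":-1},{"dx":-0.18,"dy":-0.42,"dz":0,"ax":0,"ay":0,"az":0,"grip":-1},{"dx":-0.24,"dy":-0.55,"dz":0,"ax":0,"ay":0,"az":0,"grip":-1},{"dx":-0.26,"dy":-0.62,"dz":0,"ax":0,"ay":0,"az":0,"grip":-1}]' >/dev/null
python3 -m jog '[{"dx":0,"dy":0,"dz":0,"ax":0,"ay":0,"az":0,"grip":-1},{"dx":0,"dy":0,"dz":0,"ax":0,"ay":0,"az":0,"grip":-1},{"dx":0,"dy":0,"dz":0,"ax":0,"ay":0,"az":0,"grip":-1}]'
python3 - <<'E'
from h import *
go([*ch(-38,-22),.0435],[-np.cos(CY),-np.sin(CY)])
E
```

```text
clock: 25.67
position: [0.5556, -0.1789, 0.1906]
ee_rot: [-0.002, 0.069, 0.998, 0.001]
contact_force: [-0.1, 0.0, -0.2]
width: 0.0319
gripper_force: 31.7
go [ 0.557 -0.181  0.044] d [-0.008 -0.009  0.588] a [ 0.001 -0.002  0.001] rows 4
```

```bash
python3 -m jog '[{"dx":-0.008,"dy":-0.009,"dz":0.1,"ax":0,"ay":0,"az":0,"grip":-1},{"dx":-0.008,"dy":-0.009,"dz":0.25,"ax":0,"ay":0,"az":0,"grip":-1},{"dx":-0.008,"dy":-0.009,"dz":0.4,"ax":0,"ay":0,"az":0,"grip":-1},{"dx":-0.008,"dy":-0.009,"dz":0.5,"ax":0,"ay":0,"az":0,"grip":-1},{"dx":-0.008,"dy":-0.009,"dz":0.56,"ax":0,"ay":0,"az":0,"grip":-1}]' >/dev/null
python3 -m jog '[{"dx":0,"dy":0,"dz":0.012,"ax":0,"ay":0,"az":0,"grip":-1},{"dx":0,"dy":0,"dz":0.022,"ax":0,"ay":0,"az":0,"grip":-1},{"dx":0,"dy":0,"dz":0.03,"ax":0,"ay":0,"az":0,"grip":-1},{"dx":0,"dy":0,"dz":0.03,"ax":0,"ay":0,"az":0,"grip":-1},{"dx":0,"dy":0,"dz":0.03,"ax":0,"ay":0,"az":0,"grip":-1}]'
python3 -m jog '[{"dx":0,"dy":0,"dz":0,"ax":0,"ay":0,"az":0,"grip":0.1},{"dx":0,"dy":0,"dz":0,"ax":0,"ay":0,"az":0,"grip":0.1},{"dx":0,"dy":0,"dz":-0.1,"ax":0,"ay":0,"az":0,"grip":0.1},{"dx":0,"dy":0,"dz":-0.25,"ax":0,"ay":0,"az":0,"grip":0.1},{"dx":0,"dy":0,"dz":-0.4,"ax":0,"ay":0,"az":0,"grip":0.1}]' >/dev/null
python3 -m jog '[{"dx":0,"dy":0,"dz":-0.15,"ax":0,"ay":0,"az":0,"grip":0.2},{"dx":0,"dy":0,"dz":-0.25,"ax":0,"ay":0,"az":0,"grip":0.2},{"dx":0,"dy":0,"dz":-0.25,"ax":0,"ay":0,"az":0,"grip":0.2},{"dx":0,"dy":0,"dz":-0.25,"ax":0,"ay":0,"az":0,"grip":0.2}]'
python3 - <<'E'
from h import *
v=look("wrist","w12");t=look("top")
for n,w in(("w",v),("t",t)):
    for c in blobs(w,*YEL,30): print(n,np.round(cent(c),1),cv2.contourArea(c),ray(w,cent(c),.065))
m=np.radians(10.9);go([.55,.1615,.2],[-np.sin(m),np.cos(m)]);print(np.round(manip.get_state()["qpos"],2))
E
```

```text
clock: 26.5
position: [0.5593, -0.1826, 0.0459]
ee_rot: [0.001, 0.069, 0.998, -0.0]
contact_force: [-0.4, 0.4, -1.1]
width: 0.0321
gripper_force: 31.8
clock: 27.25
position: [0.5594, -0.1831, 0.2095]
ee_rot: [0.002, 0.069, 0.998, -0.001]
contact_force: [-0.0, 0.0, -0.7]
width: 0.0512
gripper_force: 0.0
w [314.2 185.8] 750.5 [ 0.55643343 -0.18370673]
w [362.1 216.9] 699.5 [ 0.59928985 -0.13600246]
w [313.4 245.3] 680.0 [ 0.6267084  -0.19447983]
t [368.  196.6] 61.0 [ 0.60194627 -0.13617525]
go [0.55  0.162 0.2  ] d [0.22  1.358 0.026] a [-0.    -0.001  0.791] rows 10
[-0.43  0.31  1.52  0.    1.31 -1.87]
```

```bash
python3 -m jog '[{"dx":0.02,"dy":0.14,"dz":0,"ax":0,"ay":0,"az":0,"grip":0.2},{"dx":0.05,"dy":0.28,"dz":0,"ax":0,"ay":0,"az":0,"grip":0.2},{"dx":0.07,"dy":0.42,"dz":0,"ax":0,"ay":0,"az":0,"grip":0.2},{"dx":0.1,"dy":0.56,"dz":0,"ax":0,"ay":0,"az":0,"grip":0.2},{"dx":0.12,"dy":0.7,"dz":0,"ax":0,"ay":0,"az":0,"grip":0.2}]' >/dev/null
python3 -m jog '[{"dx":0.02,"dy":0.14,"dz":0,"ax":0,"ay":0,"az":0,"grip":0.2},{"dx":0.05,"dy":0.28,"dz":0,"ax":0,"ay":0,"az":0,"grip":0.2},{"dx":0.07,"dy":0.42,"dz":0,"ax":0,"ay":0,"az":0,"grip":0.2},{"dx":0.1,"dy":0.56,"dz":0.026,"ax":0,"ay":0,"az":0,"grip":0.2},{"dx":0.1,"dy":0.65,"dz":0.026,"ax":0,"ay":0,"az":0,"grip":0.2}]' >/dev/null
python3 -m jog '[{"dx":0,"dy":0,"dz":0,"ax":0,"ay":0,"az":0.39,"grip":0.2},{"dx":0,"dy":0,"dz":0,"ax":0,"ay":0,"az":0.39,"grip":0.2},{"dx":0,"dy":0,"dz":0,"ax":0,"ay":0,"az":0.39,"grip":0.2},{"dx":0,"dy":0,"dz":0,"ax":0,"ay":0,"az":0.39,"grip":0.2},{"dx":0,"dy":0,"dz":0,"ax":0,"ay":0,"az":0.39,"grip":0.2}]' >/dev/null
python3 -m jog '[{"dx":0,"dy":0,"dz":0,"ax":0,"ay":0,"az":0.39,"grip":0.2},{"dx":0,"dy":0,"dz":0,"ax":0,"ay":0,"az":0.39,"grip":0.2},{"dx":0,"dy":0,"dz":0,"ax":0,"ay":0,"az":0.39,"grip":0.2},{"dx":0,"dy":0,"dz":0,"ax":0,"ay":0,"az":0.4,"grip":0.2},{"dx":0,"dy":0,"dz":0,"ax":0,"ay":0,"az":0.4,"grip":0.2}]' >/dev/null
python3 -m jog '[{"dx":0,"dy":0,"dz":0,"ax":0,"ay":0,"az":0,"grip":0.2},{"dx":0,"dy":0,"dz":0,"ax":0,"ay":0,"az":0,"grip":0.2}]'
python3 - <<'E'
from h import *
# grasp pose when released: pos (.5503,.1614) quat .639,.77
Tt=R.from_quat([0,.639,.77,.001],scalar_first=True).as_matrix();go([.5503,.1614,.0335],Tt[:2,0])
E
```

```text
clock: 29.18
position: [0.5497, 0.1591, 0.1989]
ee_rot: [-0.001, 0.634, 0.773, -0.001]
contact_force: [0.0, -0.1, 0.8]
width: 0.0514
gripper_force: 0.0
go [0.55  0.161 0.034] d [0.008 0.006 0.662] a [-0.002 -0.     0.008] rows 4
```

```bash
python3 -m jog '[{"dx":0.008,"dy":0.006,"dz":0.15,"ax":0,"ay":0,"az":0.008,"grip":0.2},{"dx":0.008,"dy":0.006,"dz":0.3,"ax":0,"ay":0,"az":0.008,"grip":0.2},{"dx":0.008,"dy":0.006,"dz":0.45,"ax":0,"ay":0,"az":0.008,"grip":0.1},{"dx":0.008,"dy":0.006,"dz":0.57,"ax":0,"ay":0,"az":0.008,"grip":0},{"dx":0.008,"dy":0.006,"dz":0.655,"ax":0,"ay":0,"az":0.008,"grip":0}]' >/dev/null
python3 -m jog '[{"dx":0,"dy":0,"dz":0,"ax":0,"ay":0,"az":0,"grip":0},{"dx":0,"dy":0,"dz":0,"ax":0,"ay":0,"az":0,"grip":-1},{"dx":0,"dy":0,"dz":0,"ax":0,"ay":0,"az":0,"grip":-1},{"dx":0,"dy":0,"dz":0,"ax":0,"ay":0,"az":0,"grip":-1},{"dx":0,"dy":0,"dz":0,"ax":0,"ay":0,"az":0,"grip":-1}]' 60
python3 -m jog '[{"dx":0,"dy":0,"dz":-0.1,"ax":0,"ay":0,"az":0,"grip":-1},{"dx":0,"dy":0,"dz":-0.25,"ax":0,"ay":0,"az":0,"grip":-1},{"dx":0,"dy":0,"dz":-0.4,"ax":0,"ay":0,"az":0,"grip":-1},{"dx":0,"dy":0,"dz":-0.55,"ax":0,"ay":0,"az":0,"grip":-1},{"dx":0,"dy":0,"dz":-0.66,"ax":0,"ay":0,"az":0,"grip":-1}]'>/dev/null
python3 -m jog '[{"dx":0,"dy":0,"dz":0,"ax":0,"ay":0,"az":0,"grip":-1},{"dx":0,"dy":0,"dz":0,"ax":0,"ay":0,"az":0,"grip":-1}]'
python3 - <<'E'
from h import *
# tool pose at original grasp (cover home)
h=R.from_quat([0.001,.754,.657,0],scalar_first=True).as_matrix();go([.5975,-.165,.2],h[:2,0]);print(h[:2,0])
E
```

```text
clock: 30.02
position: [0.5529, 0.1618, 0.0384]
ee_rot: [0.001, 0.64, 0.769, 0.001]
contact_force: [1.0, -0.2, -1.4]
width: 0.0124
gripper_force: 61.6
clock: 30.6
position: [0.5526, 0.1618, 0.2043]
ee_rot: [0.002, 0.64, 0.769, 0.002]
contact_force: [0.4, 0.0, -2.5]
width: 0.0127
gripper_force: 61.4
go [ 0.598 -0.165  0.2  ] d [-1.318 -0.06   0.017] a [ 0.003 -0.001  0.204] rows 8
[0.13684528 0.99059156]
```

```bash
python3 -m jog '[{"dx":-0.1,"dy":0,"dz":0,"ax":0,"ay":0,"az":0,"grip":-1},{"dx":-0.24,"dy":-0.01,"dz":0,"ax":0,"ay":0,"az":0,"grip":-1},{"dx":-0.38,"dy":-0.01,"dz":0,"ax":0,"ay":0,"az":0,"grip":-1},{"dx":-0.52,"dy":-0.02,"dz":0,"ax":0,"ay":0,"az":0,"grip":-1},{"dx":-0.66,"dy":-0.03,"dz":0,"ax":0,"ay":0,"az":0,"grip":-1}]' >/dev/null
python3 -m jog '[{"dx":-0.14,"dy":0,"dz":0,"ax":0,"ay":0,"az":0.04,"grip":-1},{"dx":-0.28,"dy":-0.01,"dz":0,"ax":0,"ay":0,"az":0.1,"grip":-1},{"dx":-0.42,"dy":-0.01,"dz":0,"ax":0,"ay":0,"az":0.15,"grip":-1},{"dx":-0.56,"dy":-0.02,"dz":0,"ax":0,"ay":0,"az":0.2,"grip":-1},{"dx":-0.65,"dy":-0.03,"dz":0,"ax":0,"ay":0,"az":0.204,"grip":-1}]' >/dev/null
python3 -m jog '[{"dx":0,"dy":0,"dz":0,"ax":0,"ay":0,"az":0,"grip":-1},{"dx":0,"dy":0,"dz":0,"ax":0,"ay":0,"az":0,"grip":-1},{"dx":0,"dy":0,"dz":0,"ax":0,"ay":0,"az":0,"grip":-1},{"dx":0,"dy":0,"dz":0,"ax":0,"ay":0,"az":0,"grip":-1}]'
python3 - <<'E'
from h import *
go([.5975,-.165,.2],[.1375,.9905]);v=look("wrist","w13")
cv2.imwrite("pics/w13c.png",cv2.resize(v[0][40:340,140:500,::-1],None,fx=2,fy=2))
T=tool()
# predicted cover corners for handle centred in grip
for x,y in((-72,88.5),(72,88.5),(-68,83),(68,83)): 
    z=-35.4 if abs(x)==72 else -13.4
    p=T[:3,3]+T[:3,1]*x/1000+T[:3,0]*y/1000;p[2]+=z/1000;print(x,y,np.round(proj(v,p),1))
E
```

```text
clock: 31.77
position: [0.5954, -0.1618, 0.2007]
ee_rot: [-0.001, 0.754, 0.657, -0.0]
contact_force: [0.5, -0.3, -3.2]
width: 0.0126
gripper_force: 61.3
go [ 0.598 -0.165  0.2  ] d [-0.012  0.01   0.003] a [-0.002 -0.001  0.   ] rows 1
-72 88.5 [195.9  94.8]
72 88.5 [436.9  94.8]
-68 83 [188.  104.1]
68 83 [445.1 104.2]
```

View pics/w13c.png

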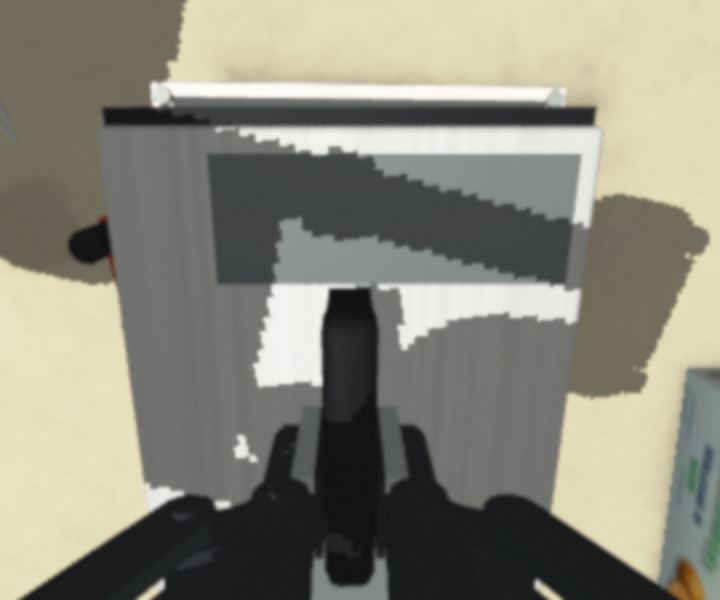

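The crop shows the cover square in the grip, its flange edge spanning (104,107)–(596,107). The chamber rim behind it spans (153,84)–(566,88). I'll measure the offset between the two directly.

Run:
```python
from h import *
v=look("wrist");g=cv2.cvtColor(v[0],cv2.COLOR_RGB2GRAY).astype(int)
for u in (235,260,320,360,390): print(u,g[76:106,u].tolist())
for r in (84,86,88): print(r,g[r,208:226].tolist(),g[r,414:432].tolist())
for r in (96,97): print(r,g[r,186:200].tolist(),g[r,430:446].tolist())
```

```text
235 [219, 218, 219, 219, 218, 231, 248, 252, 252, 252, 251, 238, 179, 122, 106, 105, 99, 84, 68, 61, 53, 36, 26, 26, 25, 32, 56, 87, 106, 111]
260 [189, 186, 185, 181, 185, 215, 245, 251, 252, 252, 252, 248, 221, 144, 109, 105, 98, 83, 69, 64, 64, 63, 62, 63, 63, 67, 99, 156, 205, 226]
320 [202, 199, 196, 190, 186, 190, 217, 244, 250, 251, 251, 249, 239, 193, 130, 106, 98, 80, 61, 57, 56, 56, 55, 57, 56, 61, 92, 148, 197, 219]
360 [212, 211, 208, 204, 201, 201, 215, 237, 248, 250, 250, 249, 245, 219, 148, 109, 97, 77, 56, 49, 49, 49, 50, 49, 49, 56, 95, 157, 209, 227]
390 [208, 207, 205, 203, 200, 195, 197, 219, 243, 250, 250, 250, 247, 231, 174, 121, 98, 73, 52, 46, 45, 45, 44, 43, 45, 52, 90, 153, 206, 224]
84 [106, 107, 106, 107, 107, 112, 144, 209, 239, 235, 227, 224, 223, 222, 223, 232, 242, 246] [235, 229, 213, 197, 201, 227, 242, 236, 215, 200, 199, 198, 198, 199, 197, 200, 198, 197]
86 [106, 107, 107, 107, 107, 109, 128, 178, 221, 227, 226, 226, 226, 227, 225, 216, 185, 203] [218, 199, 195, 194, 201, 218, 233, 234, 214, 195, 192, 193, 194, 195, 195, 194, 192, 191]
88 [107, 105, 107, 106, 107, 108, 120, 174, 228, 228, 225, 225, 225, 226, 224, 214, 172, 130] [192, 197, 198, 198, 197, 199, 203, 207, 195, 187, 188, 188, 190, 190, 187, 186, 185, 185]
96 [108, 109, 108, 108, 97, 68, 37, 24, 22, 24, 20, 22, 24, 22] [40, 41, 40, 40, 42, 41, 55, 107, 167, 194, 201, 204, 205, 206, 207, 208]
97 [108, 108, 108, 107, 98, 73, 39, 23, 25, 23, 23, 25, 23, 24] [41, 41, 40, 42, 39, 42, 57, 117, 179, 201, 203, 206, 207, 208, 207, 208]
```

Run:
```python
from h import *
v=look("wrist");T=tool();show()
t=lambda uv,z:(T[:3,:3].T@(np.array([*ray(v,uv,z),z])-T[:3,3]))[:2]*1000
zf=T[2,3]-.0314
rl,rr=t((214.9,86),.092),t((422.4,86),.092)
e1,e2=t((260,81.2),.092),t((390,83.3),.092)
f=[t((191.05,96.5),zf),t((437.1,96.5),zf)];fe=t((314,92.9),zf)
print("rim corners x,y(tool)",rl,rr,"edge",e1,e2,"slope deg",np.degrees(np.arctan2(e2[0]-e1[0],e2[1]-e1[1])))
print("flange",f,"edge",fe)
```

```text
t 31.92 pos [ 0.596  -0.162   0.2017] toolx [0.136 0.991 0.   ] toolz [-0.  0. -1.] F [ 0.4 -0.  -2.2] w 0.0128
rim corners x,y(tool) [ 98.52491694 -84.56692107] [98.60397047 89.5565121 ] edge [102.25527637 -46.47631836] [100.68406023  62.19884189] slope deg -0.8283197501540768
flange [array([ 87.59071606, -73.31687244]), array([87.65991849, 70.84179708])] edge [89.59357003 -1.25794014]
```

```bash
python3 -m jog '[{"dx":-0.0144,"dy":0.009,"dz":0.08,"ax":0,"ay":0,"az":0.009,"grip":-1},{"dx":-0.0144,"dy":0.009,"dz":0.15,"ax":0,"ay":0,"az":0.009,"grip":-1},{"dx":-0.0144,"dy":0.009,"dz":0.22,"ax":0,"ay":0,"az":0.009,"grip":-1},{"dx":-0.0144,"dy":0.009,"dz":0.255,"ax":0,"ay":0,"az":0.009,"grip":-1},{"dx":-0.0144,"dy":0.009,"dz":0.255,"ax":0,"ay":0,"az":0.009,"grip":-1}]' >/dev/null
python3 -m jog '[{"dx":0,"dy":0,"dz":0,"ax":0,"ay":0,"az":0,"grip":-1},{"dx":0,"dy":0,"dz":0,"ax":0,"ay":0,"az":0,"grip":-1},{"dx":0,"dy":0,"dz":0,"ax":0,"ay":0,"az":0,"grip":-1}]'
python3 - <<'E'
from h import *
v=look("wrist","w14");g=cv2.cvtColor(v[0],cv2.COLOR_RGB2GRAY).astype(int)
for u in (220,260,320,360,400): print(u,g[46:106,u].tolist())
for r in (70,74,78,84): print(r,g[r,180:214].tolist(),g[r,420:454].tolist())
cv2.imwrite("pics/w14c.png",cv2.resize(v[0][30:180,150:480,::-1],None,fx=2.4,fy=2.4,interpolation=cv2.INTER_CUBIC))
E
```

```text
clock: 32.58
position: [0.5989, -0.1673, 0.1395]
ee_rot: [0.001, 0.759, 0.651, 0.001]
contact_force: [0.3, 0.3, -2.9]
width: 0.0127
gripper_force: 61.2
220 [113, 113, 114, 113, 111, 113, 112, 112, 112, 112, 111, 112, 111, 112, 112, 113, 113, 131, 194, 244, 252, 253, 254, 254, 254, 254, 253, 246, 207, 142, 117, 115, 116, 116, 116, 115, 115, 116, 116, 122, 157, 228, 250, 237, 184, 222, 244, 201, 101, 39, 27, 25, 27, 27, 27, 34, 64, 96, 117, 122]
260 [224, 224, 223, 223, 221, 221, 222, 221, 221, 220, 219, 218, 218, 218, 218, 217, 216, 216, 231, 247, 252, 253, 253, 253, 254, 253, 252, 243, 201, 139, 117, 116, 115, 115, 115, 115, 115, 115, 116, 126, 176, 238, 250, 240, 230, 250, 249, 203, 109, 71, 69, 68, 68, 68, 68, 68, 83, 120, 153, 153]
320 [228, 227, 227, 226, 226, 225, 224, 224, 223, 223, 223, 222, 222, 221, 220, 220, 218, 216, 231, 249, 252, 253, 253, 253, 253, 253, 250, 233, 178, 129, 116, 116, 115, 116, 116, 116, 115, 116, 115, 126, 176, 237, 247, 219, 165, 173, 163, 115, 75, 62, 62, 62, 61, 62, 61, 68, 100, 160, 212, 230]
360 [229, 228, 229, 228, 228, 227, 227, 227, 228, 228, 228
[... 1214 characters left out ...]
 200, 200]
78 [207, 187, 151, 134, 143, 142, 135, 121, 116, 115, 115, 115, 116, 114, 116, 116, 115, 116, 115, 115, 115, 115, 115, 115, 115, 115, 115, 115, 116, 115, 115, 114, 115, 115] [115, 115, 115, 115, 115, 115, 115, 115, 116, 115, 116, 116, 117, 119, 144, 203, 229, 183, 146, 133, 132, 146, 168, 200, 223, 230, 236, 244, 235, 207, 192, 192, 192, 193]
84 [108, 105, 104, 104, 105, 105, 105, 105, 105, 108, 111, 114, 115, 116, 115, 116, 115, 115, 116, 116, 115, 115, 115, 115, 116, 115, 115, 117, 116, 115, 115, 116, 117, 116] [117, 118, 117, 117, 117, 117, 116, 117, 117, 120, 124, 131, 133, 135, 135, 136, 135, 135, 135, 136, 136, 141, 180, 238, 252, 253, 251, 241, 212, 192, 188, 187, 187, 187]
```

View pics/w14c.png

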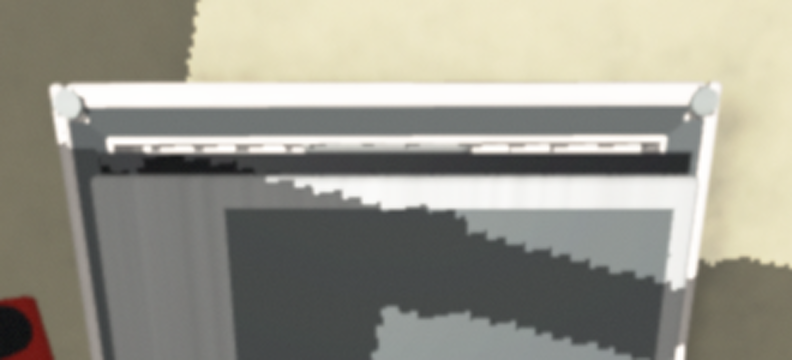

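Run:
```python
from h import *
v=look("wrist");g=cv2.cvtColor(v[0],cv2.COLOR_RGB2GRAY).astype(int);show()
for r in (68,69,70,80): print(r,g[r,164:184].tolist(),g[r,440:460].tolist())
for r in (97,98): print(r,g[r,180:204].tolist(),g[r,430:450].tolist())
T=tool();t=lambda uv,z:np.round((T[:3,:3].T@(np.array([*ray(v,uv,z),z])-T[:3,3]))[:2]*1000,2)
zf=T[2,3]-.0314
print("edge",t((220,63.8),.092),t((400,64.2),.092),"flange edge",t((220,94),zf),t((400,94),zf),"L",t((171,69),.092),"R",t((450,69),.092))
```

```text
t 32.68 pos [ 0.5986 -0.1673  0.1392] toolx [ 0.152  0.988 -0.   ] toolz [ 0.002 -0.001 -1.   ] F [-0.5 -0.7 -2.6] w 0.0123
68 [116, 116, 116, 115, 116, 121, 158, 226, 249, 249, 241, 232, 229, 229, 231, 229, 222, 234, 248, 252] [199, 203, 209, 210, 210, 211, 211, 215, 226, 234, 228, 218, 215, 214, 215, 215, 216, 217, 217, 218]
69 [115, 116, 115, 115, 115, 119, 149, 215, 244, 242, 233, 230, 229, 229, 229, 229, 226, 225, 231, 243] [202, 209, 209, 211, 211, 210, 210, 211, 218, 225, 223, 216, 212, 213, 214, 214, 213, 214, 216, 217]
70 [116, 115, 115, 115, 115, 117, 136, 197, 237, 235, 230, 230, 229, 229, 230, 230, 230, 226, 212, 197] [207, 211, 211, 211, 212, 212, 211, 212, 214, 217, 217, 214, 211, 210, 211, 211, 211, 213, 214, 216]
80 [117, 116, 115, 114, 115, 113, 113, 122, 171, 237, 252, 253, 252, 240, 200, 146, 124, 118, 123, 133] [134, 133, 148, 207, 249, 253, 253, 251, 238, 207, 190, 188, 189, 190, 190, 190, 191, 193, 196, 200]
97 [129, 91, 69, 67, 66, 68, 68, 67, 67, 68, 66, 66, 65, 64, 66, 65, 65, 66, 67, 66, 66, 65, 66, 66] [44, 44, 45, 44, 45, 44, 52, 83, 122, 135, 152, 214, 250, 254, 253, 249, 231, 204, 195, 196]
98 [132, 96, 73, 68, 66, 66, 66, 67, 68, 67, 65, 61, 56, 55, 56, 59, 64, 66, 66, 67, 66, 66, 66, 66] [45, 45, 44, 45, 44, 46, 54, 87, 125, 137, 159, 221, 251, 254, 253, 247, 227, 201, 195, 196]
edge [106.9  -58.99] [106.77  52.32] flange edge [ 88.81 -55.89] [88.87 49.48] L [103.95 -89.71] R [104.09  83.72]
```

```bash
python3 -m jog '[{"dx":0.009,"dy":-0.008,"dz":0.02,"ax":0,"ay":0,"az":0,"grip":-1},{"dx":0.009,"dy":-0.008,"dz":0.02,"ax":0,"ay":0,"az":0,"grip":-1},{"dx":0.009,"dy":-0.008,"dz":0.02,"ax":0,"ay":0,"az":0,"grip":-1},{"dx":0.009,"dy":-0.008,"dz":0.02,"ax":0,"ay":0,"az":0,"grip":-1},{"dx":0.009,"dy":-0.008,"dz":0.02,"ax":0,"ay":0,"az":0,"grip":-1}]'
python3 - <<'E'
from h import *
v=look("wrist");g=cv2.cvtColor(v[0],cv2.COLOR_RGB2GRAY).astype(int);show()
go([.5968,-.1648,.12])
for r in (68,): print(r,g[r,160:184].tolist(),g[r,440:464].tolist())
for r in (98,): print(r,g[r,430:455].tolist())
for u in (260,360): print(u,g[50:104,u].tolist())
E
```

```text
clock: 33.1
position: [0.5964, -0.1646, 0.1331]
ee_rot: [0.0, 0.759, 0.651, 0.0]
contact_force: [0.2, -0.4, -3.1]
width: 0.0128
gripper_force: 61.3
t 33.15 pos [ 0.5964 -0.1646  0.1331] toolx [0.152 0.988 0.   ] toolz [ 0.  0. -1.] F [-1.5 -0.3 -2.6] w 0.0121
go [ 0.597 -0.165  0.12 ] d [-0.     0.002  0.052] a [0. 0. 0.] rows 1
68 [116, 116, 118, 117, 117, 117, 117, 116, 117, 117, 123, 156, 207, 229, 235, 224, 191, 162, 179, 225, 242, 245, 246, 247] [250, 250, 250, 250, 250, 250, 250, 250, 249, 241, 203, 183, 183, 183, 208, 239, 249, 251, 249, 238, 222, 219, 220, 220]
98 [45, 45, 45, 45, 45, 46, 53, 90, 126, 136, 137, 137, 137, 136, 137, 136, 136, 138, 139, 157, 218, 251, 254, 253, 250]
260 [223, 223, 223, 222, 223, 222, 221, 221, 219, 219, 219, 218, 217, 216, 213, 210, 205, 222, 247, 252, 253, 253, 254, 254, 254, 252, 243, 205, 141, 118, 118, 116, 116, 116, 117, 116, 117, 117, 122, 158, 232, 252, 248, 167, 82, 70, 69, 70, 69, 69, 67, 66, 98, 156]
360 [228, 228, 228, 227, 227, 227, 227, 228, 227, 227, 226, 225, 223, 222, 220, 219, 221, 234, 249, 253, 253, 253, 253, 253, 252, 248, 229, 167, 126, 117, 117, 117, 117, 116, 116, 116, 116, 118, 127, 173, 233, 244, 209, 119, 65, 54, 54, 55, 54, 54, 54, 62, 101, 169]
```

Aligned to about 0.5 mm. Now I lower it in small steps, watching the force.

```bash
python3 -m jog '[{"dx":0,"dy":0,"dz":0.02,"ax":0,"ay":0,"az":0,"grip":-1},{"dx":0,"dy":0,"dz":0.035,"ax":0,"ay":0,"az":0,"grip":-1},{"dx":0,"dy":0,"dz":0.045,"ax":0,"ay":0,"az":0,"grip":-1},{"dx":0,"dy":0,"dz":0.045,"ax":0,"ay":0,"az":0,"grip":-1},{"dx":0,"dy":0,"dz":0.045,"ax":0,"ay":0,"az":0,"grip":-1}]'
python3 -m jog '[{"dx":0,"dy":0,"dz":0.008,"ax":0,"ay":0,"az":0,"grip":-1},{"dx":0,"dy":0,"dz":0.016,"ax":0,"ay":0,"az":0,"grip":-1},{"dx":0,"dy":0,"dz":0.016,"ax":0,"ay":0,"az":0,"grip":-1},{"dx":0,"dy":0,"dz":0.016,"ax":0,"ay":0,"az":0,"grip":-1}]'
```

```text
clock: 33.57
position: [0.596, -0.1645, 0.1213]
ee_rot: [-0.0, 0.759, 0.651, -0.0]
contact_force: [0.1, -0.1, -2.4]
width: 0.0124
gripper_force: 61.4
clock: 33.9
position: [0.5962, -0.1646, 0.1176]
ee_rot: [-0.0, 0.759, 0.651, -0.0]
contact_force: [0.1, -0.3, -3.1]
width: 0.0128
gripper_force: 61.4
```

```bash
python3 -m jog '[{"dx":0,"dy":0,"dz":0.006,"ax":0,"ay":0,"az":0,"grip":-1},{"dx":0,"dy":0,"dz":0.012,"ax":0,"ay":0,"az":0,"grip":-1},{"dx":0,"dy":0,"dz":0.012,"ax":0,"ay":0,"az":0,"grip":-1}]'
python3 -m jog '[{"dx":0,"dy":0,"dz":0.006,"ax":0,"ay":0,"az":0,"grip":-1},{"dx":0,"dy":0,"dz":0.012,"ax":0,"ay":0,"az":0,"grip":-1},{"dx":0,"dy":0,"dz":0.012,"ax":0,"ay":0,"az":0,"grip":-1}]'
python3 -m jog '[{"dx":0,"dy":0,"dz":0.006,"ax":0,"ay":0,"az":0,"grip":-1},{"dx":0,"dy":0,"dz":0.012,"ax":0,"ay":0,"az":0,"grip":-1},{"dx":0,"dy":0,"dz":0.012,"ax":0,"ay":0,"az":0,"grip":-1}]'
```

```text
clock: 34.15
position: [0.5968, -0.1649, 0.116]
ee_rot: [0.001, 0.759, 0.651, 0.0]
contact_force: [-1.1, -0.5, 4.6]
width: 0.0125
gripper_force: 62.3
clock: 34.4
position: [0.597, -0.165, 0.1121]
ee_rot: [0.001, 0.759, 0.651, 0.0]
contact_force: [0.8, -1.2, -1.2]
width: 0.0128
gripper_force: 61.5
clock: 34.65
position: [0.5958, -0.1646, 0.1076]
ee_rot: [-0.001, 0.759, 0.651, -0.0]
contact_force: [1.6, -0.7, -5.6]
width: 0.0126
gripper_force: 60.9
```

```bash
python3 -m jog '[{"dx":0,"dy":0,"dz":0.006,"ax":0,"ay":0,"az":0,"grip":-1},{"dx":0,"dy":0,"dz":0.01,"ax":0,"ay":0,"az":0,"grip":-1},{"dx":0,"dy":0,"dz":0.01,"ax":0,"ay":0,"az":0,"grip":-1}]'
python3 -m jog '[{"dx":0,"dy":0,"dz":0.005,"ax":0,"ay":0,"az":0,"grip":-1},{"dx":0,"dy":0,"dz":0.01,"ax":0,"ay":0,"az":0,"grip":-1},{"dx":0,"dy":0,"dz":0.01,"ax":0,"ay":0,"az":0,"grip":-1}]'
```

```text
clock: 34.9
position: [0.5956, -0.1644, 0.1057]
ee_rot: [-0.001, 0.759, 0.651, -0.0]
contact_force: [-0.1, -1.1, -4.2]
width: 0.0122
gripper_force: 61.1
clock: 35.15
position: [0.5959, -0.1645, 0.1054]
ee_rot: [0.0, 0.759, 0.651, -0.0]
contact_force: [-3.3, 0.1, 6.3]
width: 0.0128
gripper_force: 62.4
```

```bash
python3 -m jog '[{"dx":0,"dy":0,"dz":0.006,"ax":0,"ay":0,"az":0,"grip":-1},{"dx":0,"dy":0,"dz":0.008,"ax":0,"ay":0,"az":0,"grip":-1},{"dx":0,"dy":0,"dz":0.008,"ax":0,"ay":0,"az":0,"grip":-1}]'
python3 -m jog '[{"dx":0,"dy":0,"dz":-0.016,"ax":0,"ay":0,"az":0,"grip":-0.2},{"dx":0,"dy":0,"dz":-0.016,"ax":0,"ay":0,"az":0,"grip":-0.1},{"dx":0,"dy":0,"dz":-0.016,"ax":0,"ay":0,"az":0,"grip":0},{"dx":0,"dy":0,"dz":-0.15,"ax":0,"ay":0,"az":0,"grip":0},{"dx":0,"dy":0,"dz":-0.3,"ax":0,"ay":0,"az":0,"grip":0}]' 20
python3 -m jog '[{"dx":0,"dy":0,"dz":-0.15,"ax":0,"ay":0,"az":0,"grip":0},{"dx":0,"dy":0,"dz":-0.25,"ax":0,"ay":0,"az":0,"grip":0},{"dx":0,"dy":0,"dz":-0.25,"ax":0,"ay":0,"az":0,"grip":0},{"dx":0,"dy":0,"dz":-0.25,"ax":0,"ay":0,"az":0,"grip":0}]'
python3 - <<'E'
from h import *
look("wrist","w15");p=[.4967,-.1065]
go([*p,.19],[-.911,-.412]);go([*p,.1065],[-.911,-.412])
E
```

```text
clock: 35.4
position: [0.596, -0.1646, 0.1053]
ee_rot: [0.001, 0.759, 0.651, 0.0]
contact_force: [-6.8, 1.5, 14.4]
width: 0.0126
gripper_force: 63.8
clock: 35.82
position: [0.5943, -0.1636, 0.1741]
ee_rot: [-0.004, 0.759, 0.651, -0.002]
contact_force: [1.3, 0.4, 0.2]
width: 0.0432
gripper_force: 0.0
clock: 36.15
position: [0.5973, -0.1648, 0.2408]
ee_rot: [0.002, 0.759, 0.651, 0.001]
contact_force: [0.3, 0.0, -0.1]
width: 0.0426
gripper_force: 0.0
go [ 0.497 -0.106  0.19 ] d [ 0.169 -0.429  0.196] a [ 0.    -0.    -1.367] rows 18
go [ 0.497 -0.106  0.106] d [ 0.168 -0.429  0.53 ] a [ 0.    -0.    -1.367] rows 18
```

View pics/w15.png

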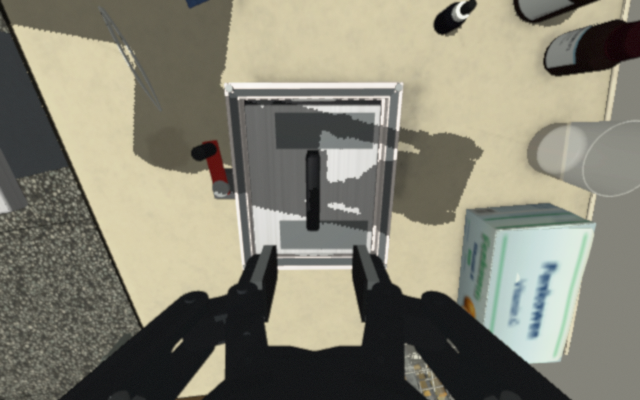

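The wrist view shows the cover flush in its frame, just as at the start (handle at (313,190)). The tab post is at about (203,151). Now I close the tab.

Run:
```python
from h import *
v=look("wrist");show();g=cv2.cvtColor(v[0],cv2.COLOR_RGB2GRAY)
m=(g[135:170,180:225]<35).astype(np.uint8);n,l,s,c=cv2.connectedComponentsWithStats(m)
print([(s[i].tolist(),c[i]+[180,135]) for i in range(1,n) if s[i][4]>30])
for z,p in((.132,(199,152)),(.099,(211,149))): print(ray(v,p,z))
go([.4965,-.106,.17]);go([.4965,-.106,.1065])
```

```text
t 36.25 pos [ 0.5956 -0.1642  0.2378] toolx [0.152 0.988 0.001] toolz [-0.002  0.001 -1.   ] F [-0.5  0.8 -0.4] w 0.0423
[([13, 8, 26, 18, 334], array([205.44311377, 151.51497006]))]
[ 0.50016567 -0.10558565]
[ 0.49877628 -0.10737581]
go [ 0.496 -0.106  0.17 ] d [ 0.17  -0.427  0.272] a [0. 0. 0.] rows 4
go [ 0.496 -0.106  0.106] d [ 0.17  -0.426  0.526] a [0. 0. 0.] rows 5
```

```bash
python3 -m jog '[{"dx":0.07,"dy":-0.15,"dz":0,"ax":0,"ay":0,"az":0,"grip":0},{"dx":0.12,"dy":-0.3,"dz":0.1,"ax":0,"ay":0,"az":0,"grip":0},{"dx":0.17,"dy":-0.42,"dz":0.2,"ax":0,"ay":0,"az":0,"grip":0},{"dx":0.17,"dy":-0.42,"dz":0.2,"ax":0,"ay":0,"az":0,"grip":0},{"dx":0.17,"dy":-0.42,"dz":0.2,"ax":0,"ay":0,"az":0,"grip":0}]'
python3 -m jog '[{"dx":0,"dy":0,"dz":0.1,"ax":0,"ay":0,"az":0,"grip":0},{"dx":0,"dy":0,"dz":0.2,"ax":0,"ay":0,"az":0,"grip":0},{"dx":0,"dy":0,"dz":0.28,"ax":0,"ay":0,"az":0,"grip":0},{"dx":0,"dy":0,"dz":0.32,"ax":0,"ay":0,"az":0,"grip":0},{"dx":0,"dy":0,"dz":0.32,"ax":0,"ay":0,"az":0,"grip":0}]'
python3 -m jog '[{"dx":0,"dy":0,"dz":0,"ax":0,"ay":0,"az":0,"grip":-1},{"dx":0,"dy":0,"dz":0,"ax":0,"ay":0,"az":0,"grip":-1},{"dx":0,"dy":0,"dz":0,"ax":0,"ay":0,"az":0,"grip":-1},{"dx":0,"dy":0,"dz":0,"ax":0,"ay":0,"az":0,"grip":-1},{"dx":0,"dy":0,"dz":0,"ax":0,"ay":0,"az":0,"grip":-1}]' 20
python3 - <<'E'
from h import *
show();T=tool();piv=np.array([.4985,-.149]);r=T[:2,3]-piv;a0=np.degrees(np.arctan2(r[1],r[0]));print(a0,np.linalg.norm(r))
for a in (80,68,56,44,32,20,8,-4,-8.6,-9):
    q=piv+.0425*np.array([np.cos(np.radians(a)),np.sin(np.radians(a))])
    print(a,np.round(T[:3,:3].T@(np.array([*q,T[2,3]])-T[:3,3])/.25,3)[:2],"az",round((a0-a)/90,2))
E
```

```text
clock: 36.67
position: [0.4929, -0.104, 0.1848]
ee_rot: [-0.005, 0.759, 0.651, -0.003]
contact_force: [0.2, -1.7, 0.6]
width: 0.0427
gripper_force: 0.0
clock: 37.08
position: [0.4986, -0.1067, 0.107]
ee_rot: [-0.002, 0.759, 0.651, -0.001]
contact_force: [-1.0, -0.3, 0.8]
width: 0.0429
gripper_force: 0.0
clock: 37.5
position: [0.5003, -0.1072, 0.1105]
ee_rot: [0.002, 0.759, 0.651, 0.001]
contact_force: [2.7, -0.4, 1.9]
width: 0.0131
gripper_force: 20.3
t 37.5 pos [ 0.5003 -0.1072  0.1105] toolx [ 0.152  0.988 -0.001] toolz [ 0.003 -0.001 -1.   ] F [ 2.7 -0.4  1.9] w 0.0131
87.4917511333705 0.041865613833111354
80 [0.003 0.022] az 0.08
68 [-0.001  0.057] az 0.22
56 [-0.013  0.091] az 0.35
44 [-0.031  0.121] az 0.48
32 [-0.056  0.147] az 0.62
20 [-0.085  0.167] az 0.75
8 [-0.118  0.181] az 0.88
-4 [-0.152  0.188] az 1.02
-8.6 [-0.166  0.188] az 1.07
-9 [-0.167  0.188] az 1.07
```

```bash
python3 -m jog '[{"dx":0.003,"dy":0.022,"dz":0,"ax":0,"ay":0,"az":0.07,"grip":-1},{"dx":-0.001,"dy":0.057,"dz":0,"ax":0,"ay":0,"az":0.14,"grip":-1},{"dx":-0.013,"dy":0.091,"dz":0,"ax":0,"ay":0,"az":0.21,"grip":-1},{"dx":-0.031,"dy":0.121,"dz":0,"ax":0,"ay":0,"az":0.28,"grip":-1},{"dx":-0.031,"dy":0.121,"dz":0,"ax":0,"ay":0,"az":0.35,"grip":-1}]'
python3 - <<'E'
from h import *
show();T=tool();piv=np.array([.4985,-.149]);r=T[:2,3]-piv;a0=np.degrees(np.arctan2(r[1],r[0]));print(a0,np.linalg.norm(r))
for a in (32,20,8,0,-4,-8.6,-9):
    q=piv+.0423*np.array([np.cos(np.radians(a)),np.sin(np.radians(a))])
    print(a,np.round(T[:3,:3].T@(np.array([*q,T[2,3]])-T[:3,3])/.25,3)[:2])
E
```

```text
clock: 37.92
position: [0.5295, -0.1184, 0.1104]
ee_rot: [-0.0, 0.909, 0.418, 0.002]
contact_force: [4.3, 0.2, 1.0]
width: 0.0131
gripper_force: 20.4
t 37.92 pos [ 0.5295 -0.1184  0.1104] toolx [0.651 0.759 0.003] toolz [ 0.003  0.002 -1.   ] F [4.3 0.2 1. ] w 0.0131
44.6406755596981 0.043611008223499045
32 [-0.012  0.036]
20 [-0.026  0.069]
8 [-0.047  0.097]
0 [-0.064  0.114]
-4 [-0.073  0.121]
-8.6 [-0.084  0.129]
-9 [-0.085  0.13 ]
```

```bash
python3 -m jog '[{"dx":-0.012,"dy":0.036,"dz":0,"ax":0,"ay":0,"az":0.08,"grip":-1},{"dx":-0.026,"dy":0.069,"dz":0,"ax":0,"ay":0,"az":0.16,"grip":-1},{"dx":-0.047,"dy":0.097,"dz":0,"ax":0,"ay":0,"az":0.24,"grip":-1},{"dx":-0.073,"dy":0.121,"dz":0,"ax":0,"ay":0,"az":0.32,"grip":-1},{"dx":-0.085,"dy":0.13,"dz":0,"ax":0,"ay":0,"az":0.4,"grip":-1}]'
python3 -m jog '[{"dx":0,"dy":0,"dz":0,"ax":0,"ay":0,"az":0,"grip":-1},{"dx":0,"dy":0,"dz":0,"ax":0,"ay":0,"az":0,"grip":-1}]'
python3 - <<'E'
from h import *
T=tool();piv=np.array([.4985,-.149]);r=T[:2,3]-piv;a0=np.degrees(np.arctan2(r[1],r[0]));print(a0,np.linalg.norm(r));show()
E
```

```text
clock: 38.33
position: [0.5398, -0.1557, 0.1103]
ee_rot: [-0.001, 0.993, 0.118, 0.001]
contact_force: [1.2, 6.2, 2.5]
width: 0.0125
gripper_force: 20.7
clock: 38.5
position: [0.5398, -0.1555, 0.1103]
ee_rot: [-0.0, 0.993, 0.122, 0.001]
contact_force: [1.9, 3.0, 4.1]
width: 0.0129
gripper_force: 20.7
-8.97920723620665 0.0418153419592686
t 38.5 pos [ 0.5398 -0.1555  0.1103] toolx [0.97  0.242 0.003] toolz [ 0.003  0.001 -1.   ] F [1.9 3.  4.1] w 0.0129
```

```bash
python3 -m jog '[{"dx":0,"dy":0,"dz":0,"ax":0,"ay":0,"az":0,"grip":-0.4},{"dx":0,"dy":0,"dz":0,"ax":0,"ay":0,"az":0,"grip":-0.3},{"dx":0,"dy":0,"dz":-0.1,"ax":0,"ay":0,"az":0,"grip":-0.3},{"dx":0,"dy":0,"dz":-0.25,"ax":0,"ay":0,"az":0,"grip":-0.3},{"dx":0,"dy":0,"dz":-0.4,"ax":0,"ay":0,"az":0,"grip":-0.3}]' >/dev/null
python3 -m jog '[{"dx":-0.1,"dy":0,"dz":-0.1,"ax":0,"ay":0,"az":0,"grip":-0.3},{"dx":-0.25,"dy":0,"dz":-0.15,"ax":0,"ay":0,"az":0,"grip":-0.3},{"dx":-0.4,"dy":0,"dz":-0.15,"ax":0,"ay":0,"az":0,"grip":-0.3},{"dx":-0.55,"dy":0,"dz":-0.15,"ax":0,"ay":0,"az":0,"grip":-0.3},{"dx":-0.55,"dy":0,"dz":-0.15,"ax":0,"ay":0,"az":0,"grip":-0.3}]'
python3 - <<'E'
from h import *
v=look("scene");t=look("top")
a=cv2.resize(v[0][180:300,310:480,::-1],None,fx=4,fy=4,interpolation=cv2.INTER_CUBIC)[:,:600]
b=cv2.resize(t[0][150:245,330:430,::-1],None,fx=2,fy=2,interpolation=cv2.INTER_CUBIC)
o=np.zeros((480,800,3),np.uint8);o[:,:600]=a;o[:190,600:800]=b;cv2.imwrite("pics/end.png",o)
E
```

```text
clock: 39.33
position: [0.3984, -0.1894, 0.2466]
ee_rot: [0.0, 0.993, 0.121, -0.003]
contact_force: [0.2, 0.2, -1.0]
width: 0.03
gripper_force: 0.0
```

View pics/end.png

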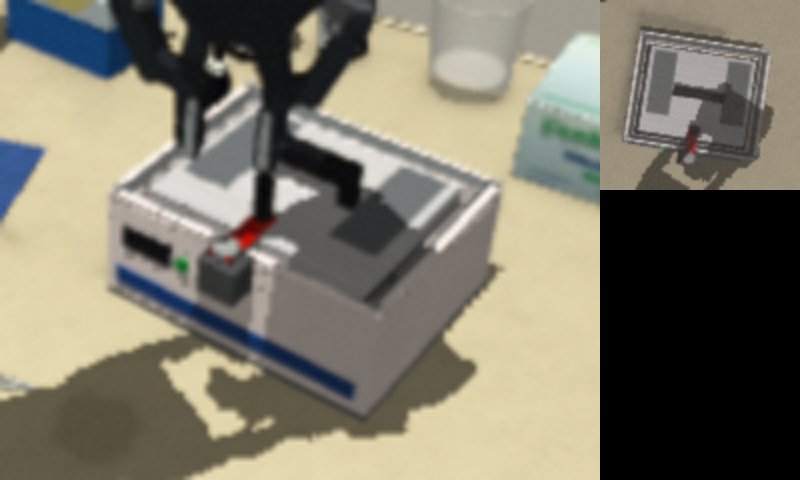

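The end picture shows the cover flush in its frame and the red tab pointing inward over it. The gripper is clear, so I'm handing in.

```bash
python3 -c "
from rig import manip
print(manip.sign_off())"
```

```text
the job is handed in; nothing more can be done
None
```

I handed the job in at about 39 s on the robot's clock: the three bottles found are upright in the chamber, the cover is snapped home and the tab is closed over it, but I viewed 16 pictures, two over the limit of 14.

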